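Change over the sample tubes in the chilling block

TASK

Change over the chilling block: lift its blue cover off and lay it the right way up on the bench, then bring up each finished red-capped tube by pressing the yellow key in front of its well and move it to a hole of the white rack, and put every fresh blue-capped tube from the green rack into a well of the block, pressed down fully home so that its cap is flush. When all the tubes are done, put the cover back squarely over the wells. The number of tubes varies; lower the tubes into place without dropping them, and leave the bottle, tub and tip box alone.

Things in the scene. Friction and masses are not known exactly. Their poses are not given: they have to be found in the camera images.
- block: fixed aluminium chilling block, 130 (x) x 180 (y) x 130 mm tall; origin at the centre of its underside, z up, its -x side, with the keys, roughly towards the robot. Three wells along y, 55 mm apart, 25 mm from the middle towards +x, each with a lifter and a yellow key. A tube fully home stands on the lowered lifter, its cap flush with the block's top; tube pressed down = key back up (see the keys)
- cover: loose blue cover, plate 70 (x) x 176 (y) mm, its top 14 mm above the underside, on two end strips 8 mm high, hollow between; white upright grip in the middle, 22 (x) x 30 (y) mm, reaching 54 mm above the underside; 0.22 kg; origin at the centre of the underside. At first on the block, centred over the wells (25 mm from the block's middle towards its +x), length along the block's y
- white_rack: fixed white open rack for finished tubes, 66 x 184 x 70 mm tall, pierced top plate over a base, three holes along its y, 60 mm apart; origin at the centre of its underside
- green_rack: fixed green open rack of the same shape, where the fresh tubes stand at the start; holes as in the white rack, on its centre line at y = -60, 0 and 60 mm; origin at the centre of its underside
- well1 (a point): centre of the mouth of well 1, level with the block's top; hole 35 mm in diameter with a small chamfer; the lowered lifter's face lies 110 mm below the mouth, the raised one's 60 mm below
- well2 (a point): centre of the mouth of well 2, level with the block's top; hole 35 mm in diameter with a small chamfer; the lowered lifter's face lies 110 mm below the mouth, the raised one's 60 mm below
- well3 (a point): centre of the mouth of well 3, level with the block's top; hole 35 mm in diameter with a small chamfer; the lowered lifter's face lies 110 mm below the mouth, the raised one's 60 mm below
- key1_top (a point): centre of the top of yellow key 1 (22 mm disc on a stem), 67 mm from well 1 towards the block's -x; 55 mm above the block's top when up (as at the start; lifter down), 5 mm when fully down on its stop (lifter and tube raised 50 mm). Key and lifter are geared 1:1 like a seesaw: pushing the tube down raises the key. Friction about 4 N; stays where it is left
- key2_top (a point): centre of the top of yellow key 2 (22 mm disc on a stem), 67 mm from well 2 towards the block's -x; 55 mm above the block's top when up (as at the start; lifter down), 5 mm when fully down on its stop (lifter and tube raised 50 mm). Key and lifter are geared 1:1 like a seesaw: pushing the tube down raises the key. Friction about 4 N; stays where it is left
- key3_top (a point): centre of the top of yellow key 3 (22 mm disc on a stem), 67 mm from well 3 towards the block's -x; 55 mm above the block's top when up (as at the start; lifter down), 5 mm when fully down on its stop (lifter and tube raised 50 mm). Key and lifter are geared 1:1 like a seesaw: pushing the tube down raises the key. Friction about 4 N; stays where it is left
- out1 (a point): centre of the mouth of hole 1 of the white rack, 70 mm above the bench; hole 35 mm in diameter, the floor on which a tube stands is 60 mm below the mouth (so 50 mm of the tube stands out)
- out2 (a point): centre of the mouth of hole 2 of the white rack, 70 mm above the bench; hole 35 mm in diameter, the floor on which a tube stands is 60 mm below the mouth (so 50 mm of the tube stands out)
- out3 (a point): centre of the mouth of hole 3 of the white rack, 70 mm above the bench; hole 35 mm in diameter, the floor on which a tube stands is 60 mm below the mouth (so 50 mm of the tube stands out)
- red1: sample tube, red screw cap and ring, paper label: straight, 30 mm in diameter (25 mm over the lowest 6 mm, flat foot), off-white, cap 22 mm tall, 110 mm tall in all, 60 to 130 g; origin at the centre of its underside, z up the tube. A finished tube, fully home in one of the wells at the start; may be absent
- red2: sample tube, red screw cap and ring, paper label: straight, 30 mm in diameter (25 mm over the lowest 6 mm, flat foot), off-white, cap 22 mm tall, 110 mm tall in all, 60 to 130 g; origin at the centre of its underside, z up the tube. A finished tube, fully home in one of the wells at the start; may be absent
- red3: sample tube, red screw cap and ring, paper label: straight, 30 mm in diameter (25 mm over the lowest 6 mm, flat foot), off-white, cap 22 mm tall, 110 mm tall in all, 60 to 130 g; origin at the centre of its underside, z up the tube. A finished tube, fully home in one of the wells at the start; may be absent
- blue1: sample tube, blue screw cap and ring, paper label: straight, 30 mm in diameter (25 mm over the lowest 6 mm, flat foot), off-white, cap 22 mm tall, 110 mm tall in all, 60 to 130 g; origin at the centre of its underside, z up the tube. A fresh tube, standing in a hole of the green rack at the start; may be absent
- blue2: sample tube, blue screw cap and ring, paper label: straight, 30 mm in diameter (25 mm over the lowest 6 mm, flat foot), off-white, cap 22 mm tall, 110 mm tall in all, 60 to 130 g; origin at the centre of its underside, z up the tube. A fresh tube, standing in a hole of the green rack at the start; may be absent
- blue3: sample tube, blue screw cap and ring, paper label: straight, 30 mm in diameter (25 mm over the lowest 6 mm, flat foot), off-white, cap 22 mm tall, 110 mm tall in all, 60 to 130 g; origin at the centre of its underside, z up the tube. A fresh tube, standing in a hole of the green rack at the start; may be absent
- wash_bottle: bystander: white bottle with a red cap, 60 mm in diameter, 150 mm tall; origin at the centre of its underside
- sharps_tub: bystander: yellow tub with a red lid, 120 mm in diameter, 99 mm tall; origin at the centre of its underside
- tip_box: bystander: grey box with a clear blue lid, 85 x 120 x 70 mm tall; origin at the centre of its underside
There are look-alikes about, which are no part of the job. What is shaped like the white_rack but brown or orange is not meant.

How it is judged:
By the outcome, as a careful person would: the job done as asked, in the order asked, and still so for the second after the job is handed in, with the robot touching nothing.
Of red1, red2, red3 only 2 to 3 are there at a start; the rules pass over those that are not, and their reading is None.
Of blue1, blue2, blue3 only 1 to 2 are there at a start; the rules pass over those that are not, and their reading is None.
At some moment in a run one of cover may be knocked a few centimetres aside while the robot is not near it.
It also fails if it takes over 210 s, if anything falls off the work surface, if the arm or the gripper's body presses on something with over 40 N, if the wrist force passes 120 N, or if a joint passes its speed limit or range.

ROBOT

A 7-joint arm with a two-finger parallel gripper is mounted at the origin on the work surface. World frame = base frame: x ahead of the robot, y to its left, z up, the work surface at z = 0. Lengths are in m, angles in rad, forces in N, time in s.
With the tool pointing down it reaches from about 0.4 to 0.875 m from the base axis. Payload 19.3 kg.
Tool frame: the origin (TCP) lies at the very end of the fingers, on their centre line; the grasp point (between the pads) lies 19 mm behind it; z points along the fingers, x is the direction in which the jaws open and shut, and the axes are right-handed (so a half turn about z gives the same grasp; the last joint's range is limited). The gripper opens to 85 mm and grips with 20 to 120 N. Pads are 22 mm wide; open, the fingers measure 114 mm over their backs; the gripper's body (76 mm by 85 mm) begins 54 mm behind the grasp point. The pads swing forward as they close: fully open they stand 13 mm farther back than shut.
Start: joints at [-1.176, 0.521, -0.036, 1.599, 0.021, 1.021, -0.113], TCP at [0.28, 0.559, 0.231] pointing down, gripper open.
Joint ranges: [-2.91, 2.91], [-0.3, 2.13], [-1.5, 1.42], [0.17, 2.43], [-1.26, 4.41], [0.16, 1.93], [-2.52, 2.52]. Speed limits (rad/s): [1.89, 1.89, 2.39, 2.39, 3.01, 3.01, 3.01].

INTERFACE

Orientations are given as [roll, pitch, yaw] about the fixed x, y, z axes, in that order (R = Rz(yaw) Ry(pitch) Rx(roll)).
In Python, from workcell import observe, eyes, job_done gives the robot as it stands. The module is installed in compiled form; this text tells all that it offers.
- The arm moves only by the shell command python3 -m pendant 'ROWS' [FORCE]. ROWS is JSON, a list of rows, each an object of numbers: "dx", "dy", "dz": the shift along the tool's x, y, z in mm; "ax", "ay", "az": the turn, a rotation vector about the tool's x, y, z in degrees; "claw": the finger opening in mm, from 0 to 85.4. A call has 1 to 10 rows; each row is the pose to reach, as a shift and turn from the pose commanded when the call began, along the tool's axes at that moment; what a row does not reach only later rows make up. A row lasts 1/12 s, in which the tool goes at most 41.7 mm and 7.16 degrees, less where a joint would pass 70% of its speed; a pose out of reach is approached as far as the arm can. A call with a gripper value outside its range is refused whole. The fingers move at their own pace and stop on an object; FORCE is the grip in N (left out, the last holds). Time passes only in rows, so rows that repeat a pose let the fingers close. It gives the time, the measured TCP pose, the force and the opening at its end, in the units of the state.
- observe(): the state, without advancing time (a new reading comes with each control period).
- eyes.grab_frame(name): name is "scene" or "top" or "wrist"; returns a dict with "image" (400x640x3 uint8, blue, green, red), "fovy" (degrees; the focal length in pixels is half the picture's height over the tangent of half this angle, whatever the lens; pixels are square), "cx", "cy" (the principal point, pixels), "dist" ([k1, k2, p1, p2, k3] as OpenCV has them; the pictures are not rectified), "view" (4x4, takes a point from world to camera coordinates). Camera axes: x right, y up, looking along -z (the intrinsics and any distortion apply to the point x, -y, -z); pixel columns grow to the right and rows downward; lengths in m; the calibration is good to about 2 mm. A picture is of the moment at which its call begins. There is no depth.
- job_done(): hands the job in, once; it reports no verdict.
The state is a dict: "clock": time; "qpos": joint angles; "qd": joint speeds; "joint_efforts": joint torques, N m; "position": TCP position; "tool_rot": TCP orientation; "force": force on the tool from outside, world axes, zero at the start; "moment": the same for the moment, N m; "grip_width": finger opening in m.
Only numpy, scipy, OpenCV 4.12 (cv2) and the standard library are available. Lean on these libraries where they do the work, as an engineer would, in place of code of your own. Each camera call takes 0.05 s, during which the arm holds its last target.

## Working session

There is one attempt and no reset: what is moved stays moved. The work goes in short steps, Python scripts to look and compute and a shell command to move; the robot and the scene stay as the last step left them, time stands still between calls to the robot, and variables do not carry over. Pictures are saved under pics/ and viewed, and the job is handed in when it is done.

```bash
mkdir -p pics; ls; python3 - <<'E'
from workcell import observe, eyes
import cv2, numpy as np
print(observe())
for n in ["scene","top","wrist"]:
    f=eyes.grab_frame(n); cv2.imwrite(f"pics/{n}0.png",f["image"])
    print(n,f["fovy"],f["cx"],f["cy"],f["dist"]); print(np.round(f["view"],4))
E
```

```text
pics
{'clock': 0.0, 'qpos': array([-1.17615738,  0.52202771, -0.03629234,  1.59998567,  0.02122468,
        1.02110883, -0.11281357]), 'qd': array([-0.00092882,  0.00086077, -0.00042797,  0.00106701, -0.00057425,
       -0.00119036,  0.00101053]), 'joint_efforts': array([ 4.63578290e-04, -9.27118993e+01,  1.97959498e+00, -3.69925261e+01,
        1.77575106e-02,  8.25520634e-03,  2.95194525e-05]), 'position': array([0.28008307, 0.55835889, 0.2307256 ]), 'tool_rot': array([3.14147260e+00, 1.13804614e-03, 1.10591587e+00]), 'force': array([-0.06390579, -0.86363477, -0.419801  ]), 'moment': array([ 0.00402966,  0.0195288 , -0.03679522]), 'grip_width': 0.08556500056181171}
scene 54.46285798980246 320.6953462851859 195.57375118524297 [-0.06634785  0.          0.          0.          0.        ]
[[-0.5711  0.8209  0.002   0.4409]
 [-0.7049 -0.4916  0.5114  0.236 ]
 [ 0.4207  0.2906  0.8594 -1.3826]
 [ 0.      0.      0.      1.    ]]
top 53.62354558664396 314.77975917588844 198.52396915317948 [-0.05889482  0.          0.          0.          0.        ]
[[-0.0283 -0.9994 -0.0215 -0.1298]
 [ 0.9963 -0.0299  0.0809 -0.5478]
 [-0.0815 -0.0191  0.9965 -1.2405]
 [ 0.      0.      0.      1.    ]]
wrist 66.59437787894251 319.5215864949 197.2541039632322 [-0.03713596  0.          0.          0.          0.        ]
[[ 0.4475  0.8943 -0.001  -0.6245]
 [-0.8504  0.4252 -0.3098  0.0403]
 [-0.2766  0.1395  0.9508 -0.3801]
 [ 0.      0.      0.      1.    ]]
```

View pics/scene0.png

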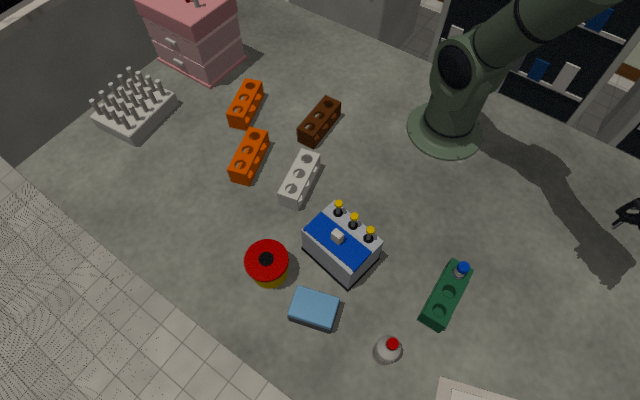

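View pics/top0.png

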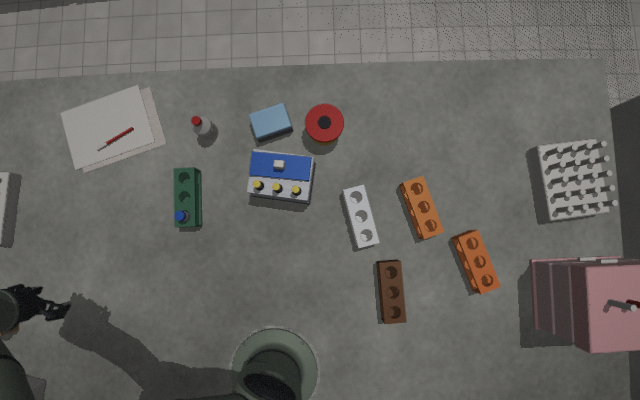

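View pics/wrist0.png

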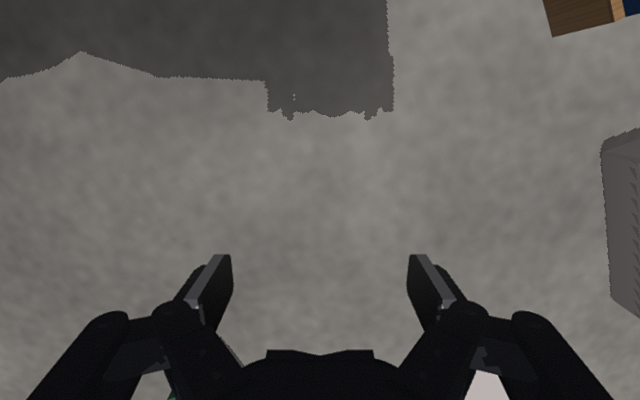

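```bash
cat > h.py <<'E'
from workcell import observe, eyes
import cv2, numpy as np
from scipy.spatial.transform import Rotation as R
def K(f):
    fl=200/np.tan(np.radians(f["fovy"])/2)
    return np.array([[fl,0,f["cx"]],[0,fl,f["cy"]],[0,0,1.]])
F=np.diag([1,-1,-1.])
def pix2w(f,uv,z):
    p=cv2.undistortPoints(np.array(uv,float).reshape(-1,1,2),K(f),np.array(f["dist"])).reshape(-1,2)
    V=np.array(f["view"]);Rw=V[:3,:3];c=-Rw.T@V[:3,3]
    d=(Rw.T@F@np.c_[p,np.ones(len(p))].T).T
    return c+d*((z-c[2])/d[:,2])[:,None]
def w2pix(f,P):
    V=np.array(f["view"]);Rc=F@V[:3,:3];t=F@V[:3,3]
    return cv2.projectPoints(np.array(P,float).reshape(-1,3),cv2.Rodrigues(Rc)[0],t,K(f),np.array(f["dist"]))[0].reshape(-1,2)
def crop(f,u0,v0,w,h,s,name):
    im=cv2.resize(f["image"][v0:v0+h,u0:u0+w],None,fx=s,fy=s,interpolation=cv2.INTER_CUBIC);cv2.imwrite("pics/"+name,im)
def tool(target,yaw):
    """shift from current pose along the tool axes (mm) and turn (deg) to TCP target, pointing down w/ yaw"""
    o=observe();Rt=R.from_euler('xyz',o["tool_rot"])
    d=Rt.inv().apply(np.array(target)-o["position"])*1000
    G=R.from_euler('xyz',[np.pi,0,yaw]); a=np.degrees((Rt.inv()*G).as_rotvec())
    print("shift",np.round(d,1),"turn",np.round(a,1),"pos",np.round(o["position"],4),"rpy",np.round(o["tool_rot"],4),"t",o["clock"])
E
python3 - <<'E'
from h import *
f=eyes.grab_frame("top"); crop(f,150,140,250,120,3,"topc.png")
f=eyes.grab_frame("scene"); crop(f,280,180,200,150,4,"scc.png")
E
```

```text
(no output)
```

View pics/topc.png

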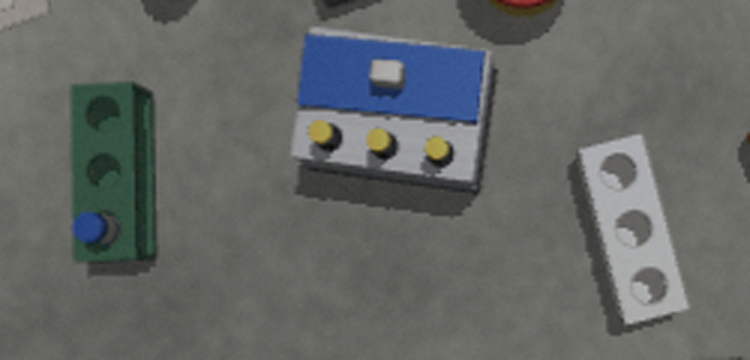

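View pics/scc.png

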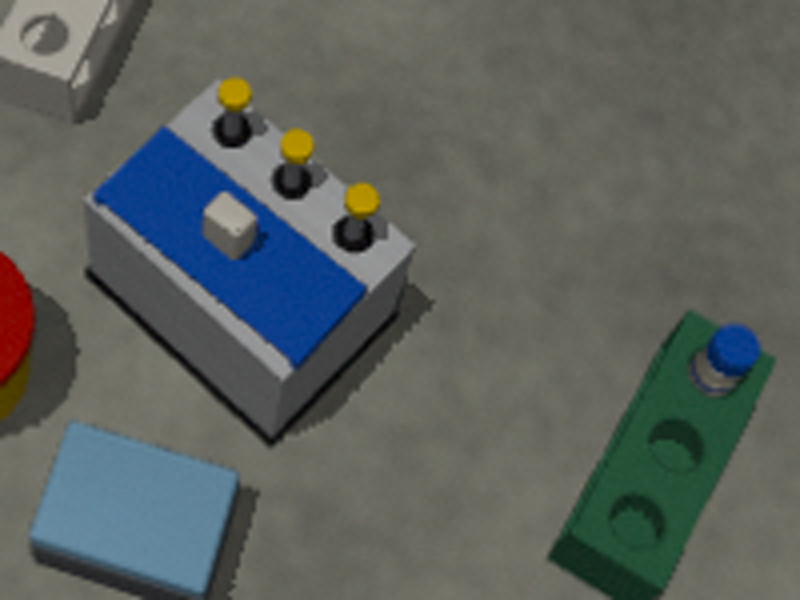

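```bash
python3 - <<'E'
from h import *
ft=eyes.grab_frame("top");fs=eyes.grab_frame("scene")
T=lambda l:[((a+.5)/3-.5+150,(b+.5)/3-.5+140) for a,b in l]
S=lambda l:[((a+.5)/4-.5+280,(b+.5)/4-.5+180) for a,b in l]
def p(n,x): print(n,np.round(x,4).tolist())
p("keysT",pix2w(ft,T([(320,132),(379,141),(437,148)]),.185))
p("keysS",pix2w(fs,S([(235,90),(297,143),(362,197)]),.185))
p("blueT",pix2w(ft,T([(89,228)]),.12)); p("blueS",pix2w(fs,S([(735,347)]),.12))
p("greenT",pix2w(ft,T([(102,112),(103,171)]),.07)); p("greenS",pix2w(fs,S([(637,522),(676,445)]),.07))
p("whiteT",pix2w(ft,T([(617,171),(633,228),(648,286)]),.07))
p("coverT",pix2w(ft,T([(309,34),(490,50),(481,123),(300,106)]),.144))
p("coverS",pix2w(fs,S([(167,127),(97,200),(296,364),(367,290)]),.144))
p("gripT",pix2w(ft,T([(387,72)]),.184));p("gripS",pix2w(fs,S([(228,212)]),.184))
crop(fs,260,130,80,90,6,"wr.png")
E
```

```text
keysT [[0.5769, 0.0131, 0.185], [0.5667, -0.0418, 0.185], [0.5585, -0.0956, 0.185]]
keysS [[0.5581, -0.0929, 0.185], [0.5681, -0.0387, 0.185], [0.5771, 0.0155, 0.185]]
blueT [[0.4967, 0.2558, 0.12]]
blueS [[0.5002, 0.2601, 0.12]]
greenT [[0.6194, 0.2603, 0.07], [0.5577, 0.2593, 0.07]]
greenS [[0.6193, 0.2631, 0.07], [0.5589, 0.2618, 0.07]]
whiteT [[0.5417, -0.2708, 0.07], [0.4832, -0.2849, 0.07], [0.4241, -0.298, 0.07]]
coverT [[0.6783, 0.0293, 0.144], [0.6566, -0.1464, 0.144], [0.5858, -0.1357, 0.144], [0.6079, 0.0391, 0.144]]
coverS [[0.5878, -0.1262, 0.144], [0.6589, -0.1329, 0.144], [0.6795, 0.035, 0.144], [0.6119, 0.0457, 0.144]]
gripT [[0.6314, -0.0505, 0.184]]
gripS [[0.6335, -0.0482, 0.184]]
```

View pics/wr.png

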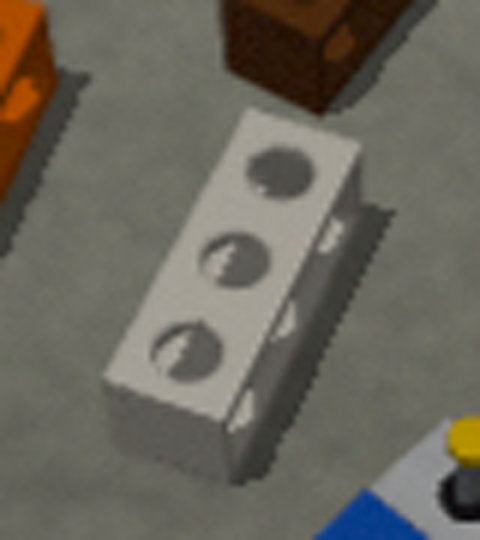

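```bash
python3 - <<'E'
from h import *
fs=eyes.grab_frame("scene")
print(pix2w(fs,[((a+.5)/6-.5+260,(b+.5)/6-.5+130) for a,b in [(280,173),(235,260),(187,352)]],.07))
tool([0.60,-0.05,0.34],np.radians(80))
E
```

```text
[[ 0.42571034 -0.29680004  0.07      ]
 [ 0.48382018 -0.28332563  0.07      ]
 [ 0.54251889 -0.2699379   0.07      ]]
shift [-400.7  558.8 -108.7] turn [ -0.    0.  -16.6] pos [0.2801 0.5587 0.2312] rpy [3.1416e+00 2.0000e-04 1.1059e+00] t 0.4
```

```bash
python3 -m pendant '[{"dx":-401,"dy":559,"dz":-109,"az":-16.6},{"dx":-401,"dy":559,"dz":-109,"az":-16.6},{"dx":-401,"dy":559,"dz":-109,"az":-16.6},{"dx":-401,"dy":559,"dz":-109,"az":-16.6},{"dx":-401,"dy":559,"dz":-109,"az":-16.6},{"dx":-401,"dy":559,"dz":-109,"az":-16.6},{"dx":-401,"dy":559,"dz":-109,"az":-16.6},{"dx":-401,"dy":559,"dz":-109,"az":-16.6},{"dx":-401,"dy":559,"dz":-109,"az":-16.6},{"dx":-401,"dy":559,"dz":-109,"az":-16.6}]'; python3 - <<'E'
from h import *
tool([0.60,-0.05,0.34],np.radians(80))
cv2.imwrite("pics/w1.png",eyes.grab_frame("wrist")["image"])
E
```

```text
shift [-400.7  558.8 -108.7] turn [ -0.    0.  -16.6] pos [0.2801 0.5587 0.2312] rpy [3.1416e+00 2.0000e-04 1.1059e+00] t 0.4schema error: expected keys dx, dy, dz, ax, ay, az, claw
```

View pics/w1.png

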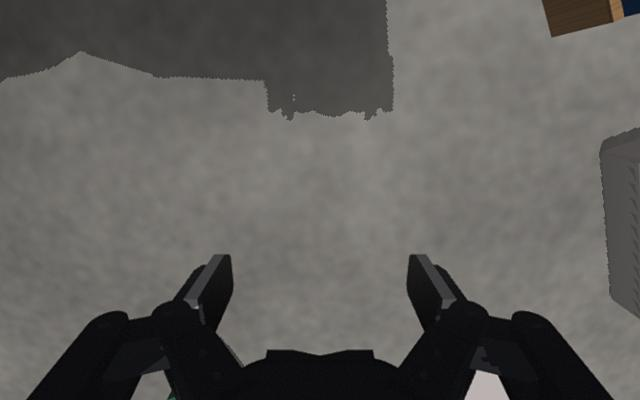

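```bash
python3 -m pendant '[{"dx":-401,"dy":559,"dz":-109,"ax":0,"ay":0,"az":-16.6,"claw":85},{"dx":-401,"dy":559,"dz":-109,"ax":0,"ay":0,"az":-16.6,"claw":85},{"dx":-401,"dy":559,"dz":-109,"ax":0,"ay":0,"az":-16.6,"claw":85},{"dx":-401,"dy":559,"dz":-109,"ax":0,"ay":0,"az":-16.6,"claw":85},{"dx":-401,"dy":559,"dz":-109,"ax":0,"ay":0,"az":-16.6,"claw":85},{"dx":-401,"dy":559,"dz":-109,"ax":0,"ay":0,"az":-16.6,"claw":85},{"dx":-401,"dy":559,"dz":-109,"ax":0,"ay":0,"az":-16.6,"claw":85},{"dx":-401,"dy":559,"dz":-109,"ax":0,"ay":0,"az":-16.6,"claw":85},{"dx":-401,"dy":559,"dz":-109,"ax":0,"ay":0,"az":-16.6,"claw":85},{"dx":-401,"dy":559,"dz":-109,"ax":0,"ay":0,"az":-16.6,"claw":85}]' 60; python3 - <<'E'
from h import *
tool([0.60,-0.05,0.34],np.radians(80))
cv2.imwrite("pics/w1.png",eyes.grab_frame("wrist")["image"])
E
```

```text
clock: 1.28
position: [0.4721, 0.1924, 0.2971]
tool_rot: [3.141, -0.0, 1.396]
force: [0.8, 1.1, 0.1]
grip_width: 0.0852
shift [-216.4  168.2  -42.9] turn [ 0. -0. -0.] pos [0.4721 0.1924 0.2971] rpy [ 3.1411e+00 -4.0000e-04  1.3958e+00] t 1.2833
```

View pics/w1.png

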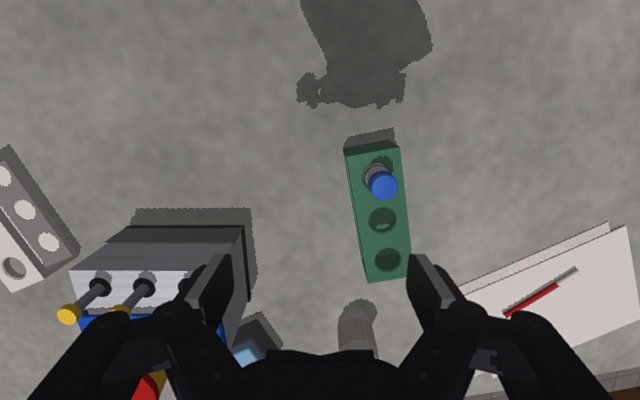

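```bash
python3 - <<'E'
from h import *
f=eyes.grab_frame("wrist")
print(pix2w(f,[(384,186)],.12),pix2w(f,[(382.5,219.5),(388,260)],.07))
E
python3 -m pendant '[{"dx":-216,"dy":168,"dz":-43,"ax":0,"ay":0,"az":0,"claw":85},{"dx":-216,"dy":168,"dz":-43,"ax":0,"ay":0,"az":0,"claw":85},{"dx":-216,"dy":168,"dz":-43,"ax":0,"ay":0,"az":0,"claw":85},{"dx":-216,"dy":168,"dz":-43,"ax":0,"ay":0,"az":0,"claw":85},{"dx":-216,"dy":168,"dz":-43,"ax":0,"ay":0,"az":0,"claw":85},{"dx":-216,"dy":168,"dz":-43,"ax":0,"ay":0,"az":0,"claw":85},{"dx":-216,"dy":168,"dz":-43,"ax":0,"ay":0,"az":0,"claw":85},{"dx":-216,"dy":168,"dz":-43,"ax":0,"ay":0,"az":0,"claw":85}]'; python3 - <<'E'
from h import *
cv2.imwrite("pics/w2.png",eyes.grab_frame("wrist")["image"])
E
```

```text
[[0.50078123 0.2521053  0.12      ]] [[0.5622394  0.25303078 0.07      ]
 [0.62367855 0.25355607 0.07      ]]
clock: 2.05
position: [0.6009, -0.0536, 0.34]
tool_rot: [3.14, 0.002, 1.389]
force: [0.9, 0.0, 0.1]
grip_width: 0.0845
```

View pics/w2.png

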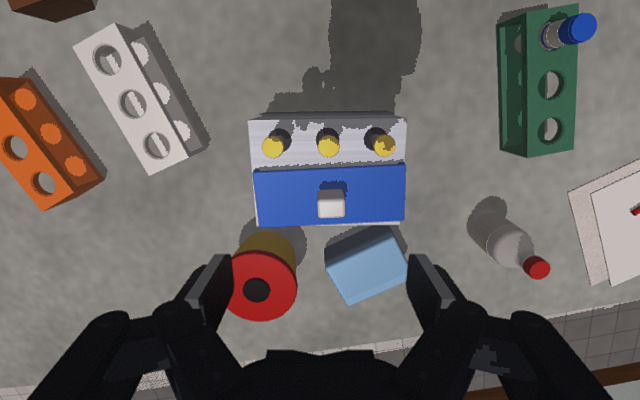

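```bash
python3 - <<'E'
from h import *
f=eyes.grab_frame("wrist"); print(observe()["position"],observe()["tool_rot"])
crop(f,230,90,190,150,4,"w2c.png")
E
```

```text
[ 0.59945494 -0.04849801  0.33922916] [-3.14130323e+00  1.61171985e-04  1.39382739e+00]
```

View pics/w2c.png

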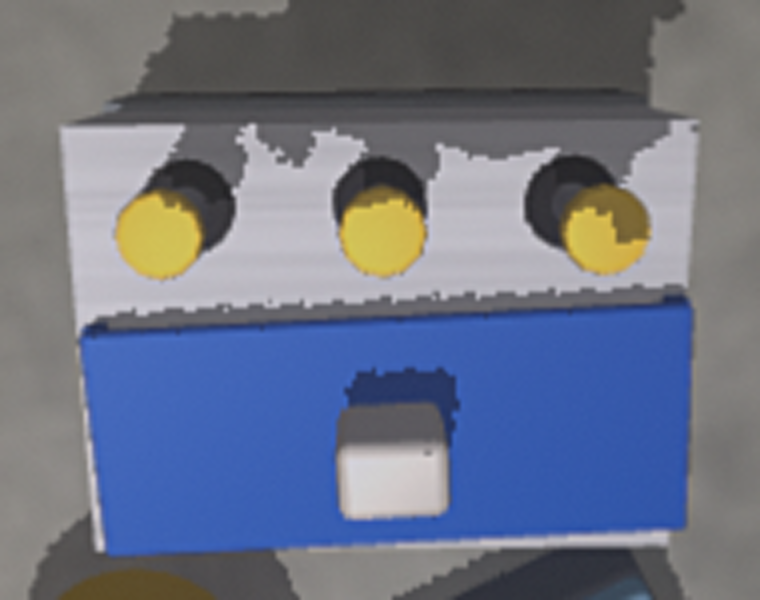

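```bash
python3 - <<'E'
from h import *
f=eyes.grab_frame("wrist"); 
S=lambda l:[((a+.5)/4-.5+230,(b+.5)/4-.5+90) for a,b in l]
k=pix2w(f,S([(159,235),(383,233),(606,231)]),.185);print(k)
d=k[2]-k[0];print("blk yaw",np.degrees(np.arctan2(-d[0],d[1])),np.linalg.norm(d[:2]))
print("grip",pix2w(f,S([(394,484)]),.184))
c=pix2w(f,S([(85,337),(690,304),(686,527),(106,553)]),.144);print(c,c.mean(0))
for a,b in((0,1),(3,2)):
    d=c[b]-c[a];print(np.degrees(np.arctan2(-d[0],d[1])),np.linalg.norm(d))
b=pix2w(f,S([(62,127),(697,120)]),.13);d=b[1]-b[0];print(b,np.degrees(np.arctan2(-d[0],d[1])),np.linalg.norm(d))
u=np.array([np.cos(np.radians(-9.7)),np.sin(np.radians(-9.7)),0])
print("wells",k+.067*u)
E
```

```text
[[ 0.55791028 -0.09062417  0.185     ]
 [ 0.56704764 -0.036758    0.185     ]
 [ 0.57602079  0.01687569  0.185     ]]
blk yaw -9.562825640931145 0.10901472203384903
grip [[ 0.6321964 -0.0450267  0.184    ]]
[[ 0.58768225 -0.1257329   0.144     ]
 [ 0.6083121   0.04505434  0.144     ]
 [ 0.67615064  0.03756445  0.144     ]
 [ 0.65388616 -0.13581273  0.144     ]] [ 0.63150779 -0.04473171  0.144     ]
-6.887540214831548 0.17202869957648081
-7.317670202485404 0.17480089682451935
[[ 0.5301277  -0.12125146  0.13      ]
 [ 0.55954035  0.05535952  0.13      ]] -9.455217861237884 0.1790434012672529
wells [[ 0.62395241 -0.10191296  0.185     ]
 [ 0.63308977 -0.04804679  0.185     ]
 [ 0.64206292  0.0055869   0.185     ]]
```

```bash
python3 - <<'E'
from h import *
tool([0.632,-0.047,0.149],np.radians(82.9))
E
```

```text
shift [  5.9  32.4 190.2] turn [-0.  -0.  -2.9] pos [ 0.5992 -0.0472  0.3392] rpy [-3.1410e+00 -3.0000e-04  1.3956e+00] t 2.2
```

```bash
python3 -m pendant '[{"dx":6,"dy":32.4,"dz":100,"ax":0,"ay":0,"az":-2.9,"claw":60},{"dx":6,"dy":32.4,"dz":100,"ax":0,"ay":0,"az":-2.9,"claw":60},{"dx":6,"dy":32.4,"dz":100,"ax":0,"ay":0,"az":-2.9,"claw":60},{"dx":6,"dy":32.4,"dz":100,"ax":0,"ay":0,"az":-2.9,"claw":60},{"dx":6,"dy":32.4,"dz":100,"ax":0,"ay":0,"az":-2.9,"claw":60},{"dx":6,"dy":32.4,"dz":100,"ax":0,"ay":0,"az":-2.9,"claw":60}]'; python3 - <<'E'
from h import *
f=eyes.grab_frame("wrist"); cv2.imwrite("pics/w3.png",f["image"])
tool([0.632,-0.047,0.149],np.radians(82.9))
for n in("scene","top"): 
  f=eyes.grab_frame(n); cv2.imwrite(f"pics/{n}3.png",f["image"])
tool([0.632,-0.047,0.149],np.radians(82.9))
E
```

```text
clock: 2.7
position: [0.6325, -0.0467, 0.2414]
tool_rot: [3.14, -0.0, 1.447]
force: [-0.5, 0.6, -0.1]
grip_width: 0.0599
shift [-0.2 -0.9 92.7] turn [ 0.1 -0.  -0. ] pos [ 0.6327 -0.0469  0.2417] rpy [ 3.1390e+00 -4.0000e-04  1.4468e+00] t 2.75
shift [ 0.1 -0.9 92.5] turn [ 0.2 -0.  -0. ] pos [ 0.6326 -0.0472  0.2415] rpy [ 3.1390e+00 -5.0000e-04  1.4465e+00] t 2.85
```

View pics/w3.png

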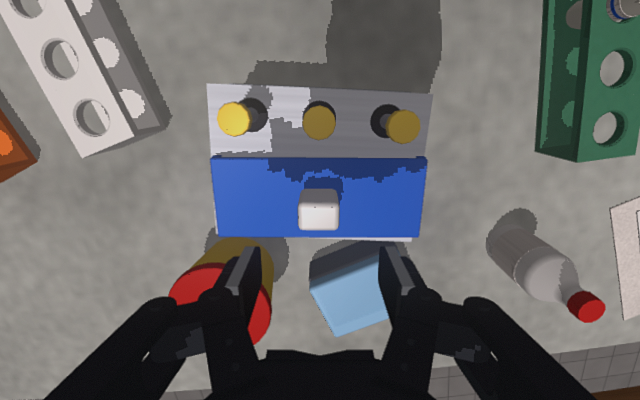

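```bash
python3 -m pendant '[{"dx":0,"dy":-0.5,"dz":40,"ax":0,"ay":0,"az":0,"claw":60},{"dx":0,"dy":-0.5,"dz":75,"ax":0,"ay":0,"az":0,"claw":60},{"dx":0,"dy":-0.5,"dz":92,"ax":0,"ay":0,"az":0,"claw":60},{"dx":0,"dy":-0.5,"dz":92,"ax":0,"ay":0,"az":0,"claw":60},{"dx":0,"dy":-0.5,"dz":92,"ax":0,"ay":0,"az":0,"claw":20},{"dx":0,"dy":-0.5,"dz":92,"ax":0,"ay":0,"az":0,"claw":20},{"dx":0,"dy":-0.5,"dz":92,"ax":0,"ay":0,"az":0,"claw":20},{"dx":0,"dy":-0.5,"dz":92,"ax":0,"ay":0,"az":0,"claw":20},{"dx":0,"dy":-0.5,"dz":92,"ax":0,"ay":0,"az":0,"claw":20}]' 60; python3 - <<'E'
from h import *
f=eyes.grab_frame("wrist"); cv2.imwrite("pics/w4.png",f["image"])
for n in("scene","top"): 
  f=eyes.grab_frame(n); cv2.imwrite(f"pics/{n}4.png",f["image"])
print(observe())
E
```

```text
clock: 3.6
position: [0.633, -0.0474, 0.1499]
tool_rot: [3.138, -0.0, 1.446]
force: [0.1, -0.4, 7.3]
grip_width: 0.0295
{'clock': 3.75, 'qpos': array([-0.09217117,  0.62907176,  0.1109422 ,  1.65349961, -0.08606563,
        0.86028327,  1.49978314]), 'qd': array([-0.00074424, -0.00077854,  0.00052199, -0.00020084, -0.00013807,
       -0.00045537,  0.00041263]), 'joint_efforts': array([-3.64848145e-02, -9.33064699e+01,  5.66280663e+00, -3.11584783e+01,
        1.59838528e-02, -3.55798043e-01,  6.96232519e-02]), 'position': array([ 0.63295734, -0.04737579,  0.14991475]), 'tool_rot': array([ 3.13812730e+00, -4.58679060e-04,  1.44613724e+00]), 'force': array([-0.57661579,  0.53381317,  7.31673513]), 'moment': array([-0.06336124,  0.2550439 , -0.11773889]), 'grip_width': 0.02894390237403095}
```

View pics/w4.png

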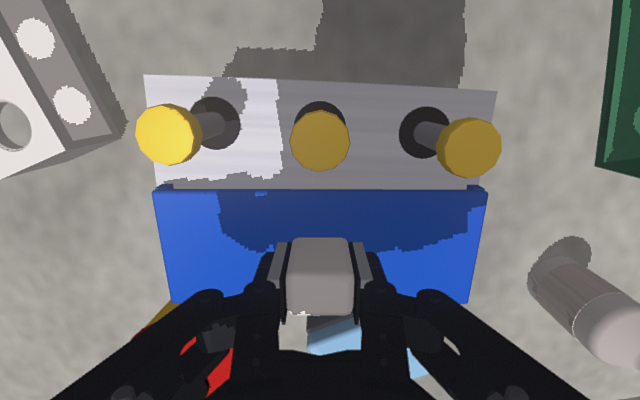

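```bash
python3 -m pendant '[{"dx":0,"dy":0,"dz":-30,"ax":0,"ay":0,"az":0,"claw":20},{"dx":0,"dy":0,"dz":-70,"ax":0,"ay":0,"az":0,"claw":20},{"dx":0,"dy":0,"dz":-110,"ax":0,"ay":0,"az":0,"claw":20},{"dx":10,"dy":-60,"dz":-110,"ax":0,"ay":0,"az":0,"claw":20},{"dx":20,"dy":-120,"dz":-110,"ax":0,"ay":0,"az":0,"claw":20},{"dx":23,"dy":-197,"dz":-110,"ax":0,"ay":0,"az":0,"claw":20},{"dx":23,"dy":-197,"dz":-110,"ax":0,"ay":0,"az":0,"claw":20},{"dx":23,"dy":-197,"dz":-110,"ax":0,"ay":0,"az":0,"claw":20},{"dx":23,"dy":-197,"dz":-110,"ax":0,"ay":0,"az":0,"claw":20}]'; python3 - <<'E'
from h import *
for n in("scene","top","wrist"): 
  f=eyes.grab_frame(n); cv2.imwrite(f"pics/{n}5.png",f["image"])
  if n=="scene": crop(f,280,150,200,150,4,"sc5.png")
tool([0.44,0,0.022],np.radians(82.9)); print(observe()["force"],observe()["grip_width"])
E
```

```text
clock: 4.5
position: [0.4345, 0.0007, 0.2589]
tool_rot: [3.141, -0.001, 1.447]
force: [2.7, 0.6, -0.8]
grip_width: 0.0295
shift [ -0.3  -0.7 236.9] turn [ 0.2 -0.  -0. ] pos [4.400e-01 1.000e-04 2.589e-01] rpy [ 3.1387e+00 -9.0000e-04  1.4464e+00] t 4.65
[-0.48238698 -0.3847413  -3.00565372] 0.029409131222702223
```

View pics/sc5.png

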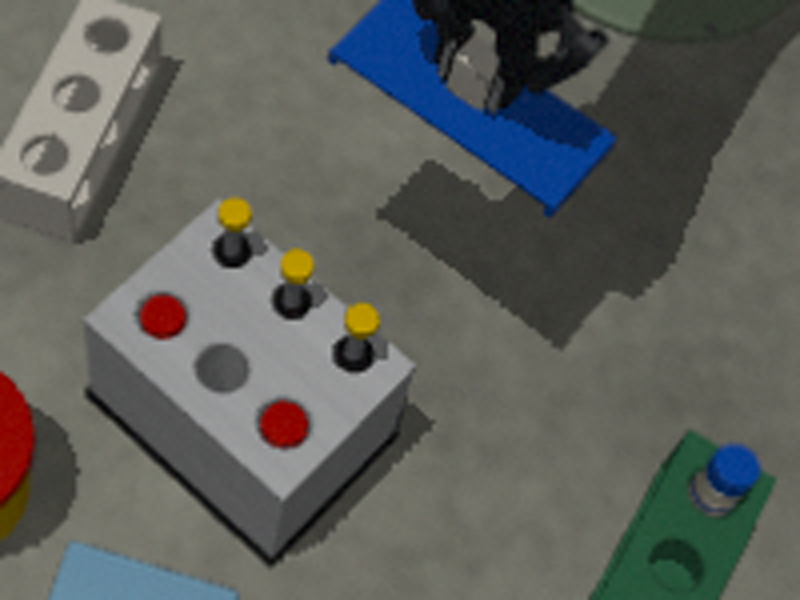

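View pics/wrist5.png

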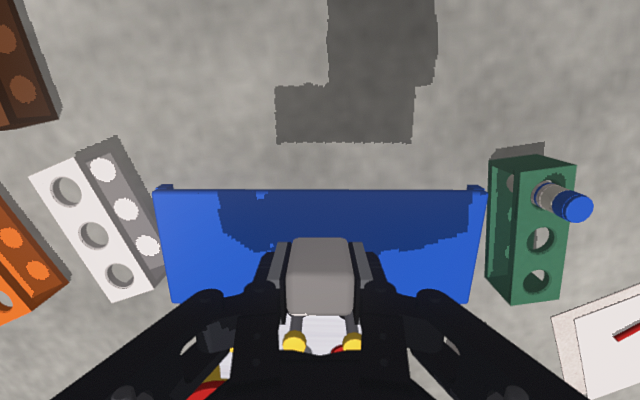

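```bash
python3 -m pendant '[{"dx":0,"dy":-0.5,"dz":40,"ax":0,"ay":0,"az":0,"claw":20},{"dx":0,"dy":-0.5,"dz":80,"ax":0,"ay":0,"az":0,"claw":20},{"dx":0,"dy":-0.5,"dz":120,"ax":0,"ay":0,"az":0,"claw":20},{"dx":0,"dy":-0.5,"dz":160,"ax":0,"ay":0,"az":0,"claw":20},{"dx":0,"dy":-0.5,"dz":200,"ax":0,"ay":0,"az":0,"claw":20},{"dx":0,"dy":-0.5,"dz":225,"ax":0,"ay":0,"az":0,"claw":20},{"dx":0,"dy":-0.5,"dz":232,"ax":0,"ay":0,"az":0,"claw":20},{"dx":0,"dy":-0.5,"dz":236,"ax":0,"ay":0,"az":0,"claw":20},{"dx":0,"dy":-0.5,"dz":237.5,"ax":0,"ay":0,"az":0,"claw":20},{"dx":0,"dy":-0.5,"dz":238,"ax":0,"ay":0,"az":0,"claw":20}]'; python3 - <<'E'
from h import *
f=eyes.grab_frame("scene"); S=lambda l:[((a+.5)/4-.5+280,(b+.5)/4-.5+150) for a,b in l]
print(pix2w(f,S([(163,316),(222,368),(285,424)]),.13))
crop(f,280,100,200,150,4,"sc6.png")
o=observe();print(o["force"],o["position"],o["grip_width"])
E
```

```text
clock: 5.48
position: [0.4398, 0.0, 0.0206]
tool_rot: [3.14, -0.0, 1.446]
force: [0.7, 0.5, -2.2]
grip_width: 0.029
[[ 0.62610152 -0.10285019  0.13      ]
 [ 0.63500979 -0.0495107   0.13      ]
 [ 0.64448511  0.0055966   0.13      ]]
[-0.08411469 -0.13660164 -1.47643437] [4.39830744e-01 9.46100488e-05 2.07227338e-02] 0.029535760369008405
```

View pics/sc6.png

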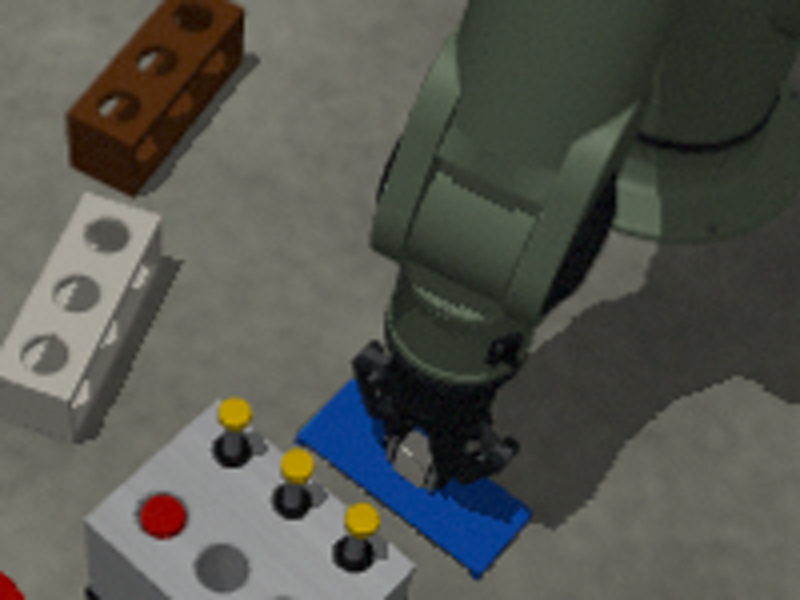

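```bash
python3 -m pendant '[{"dx":0,"dy":0,"dz":1,"ax":0,"ay":0,"az":0,"claw":20},{"dx":0,"dy":0,"dz":1.5,"ax":0,"ay":0,"az":0,"claw":20},{"dx":0,"dy":0,"dz":1.5,"ax":0,"ay":0,"az":0,"claw":20}]'; python3 -m pendant '[{"dx":0,"dy":0,"dz":0,"ax":0,"ay":0,"az":0,"claw":60},{"dx":0,"dy":0,"dz":0,"ax":0,"ay":0,"az":0,"claw":60},{"dx":0,"dy":0,"dz":0,"ax":0,"ay":0,"az":0,"claw":60},{"dx":0,"dy":0,"dz":-30,"ax":0,"ay":0,"az":0,"claw":60},{"dx":0,"dy":0,"dz":-70,"ax":0,"ay":0,"az":0,"claw":60},{"dx":0,"dy":0,"dz":-110,"ax":0,"ay":0,"az":0,"claw":60},{"dx":0,"dy":0,"dz":-150,"ax":0,"ay":0,"az":0,"claw":60},{"dx":0,"dy":0,"dz":-190,"ax":0,"ay":0,"az":0,"claw":60},{"dx":0,"dy":0,"dz":-230,"ax":0,"ay":0,"az":0,"claw":60},{"dx":0,"dy":0,"dz":-230,"ax":0,"ay":0,"az":0,"claw":60}]'; python3 - <<'E'
from h import *
f=eyes.grab_frame("scene");f=eyes.grab_frame("top");f=eyes.grab_frame("wrist")
cv2.imwrite("pics/w7.png",f["image"])
tool([0.575,0.0155,0.25],np.radians(80.3))
E
```

```text
clock: 5.78
position: [0.4398, 0.0001, 0.0198]
tool_rot: [3.139, -0.001, 1.446]
force: [-4.5, 0.1, 28.9]
grip_width: 0.0295
clock: 6.62
position: [0.4411, 0.0001, 0.2547]
tool_rot: [3.132, -0.003, 1.446]
force: [0.4, -0.2, -0.3]
grip_width: 0.0598
shift [ 32.2 133.4  -1.6] turn [ 0.1 -0.   2.6] pos [4.386e-01 1.000e-04 2.482e-01] rpy [ 3.1407e+00 -4.0000e-04  1.4464e+00] t 6.7667
```

View pics/w7.png

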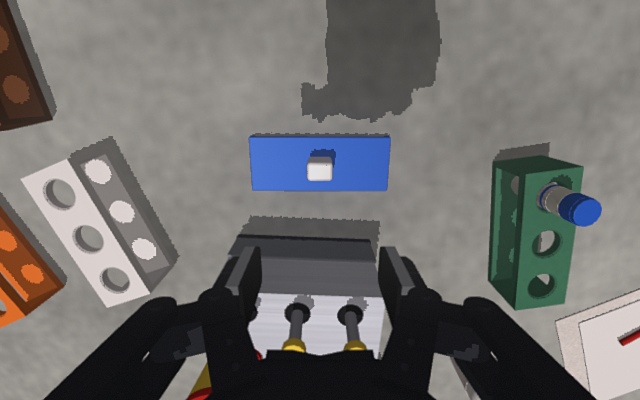

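```bash
python3 - <<'E'
from h import *
f=eyes.grab_frame("wrist"); crop(f,240,120,160,80,5,"w7c.png")
f=eyes.grab_frame("top"); crop(f,220,130,140,100,5,"t7c.png")
print(w2pix(f,[.44,0,.054]))
f=eyes.grab_frame("scene"); crop(f,280,140,160,120,5,"s7c.png")
E
```

```text
[[268.41952017 232.49154777]]
```

View pics/w7c.png

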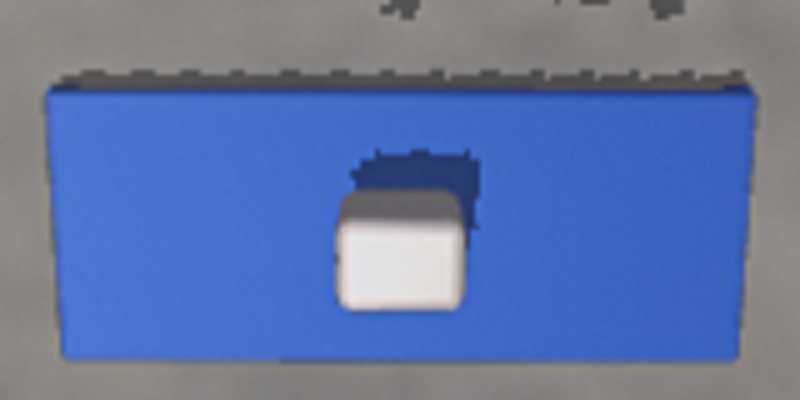

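View pics/t7c.png

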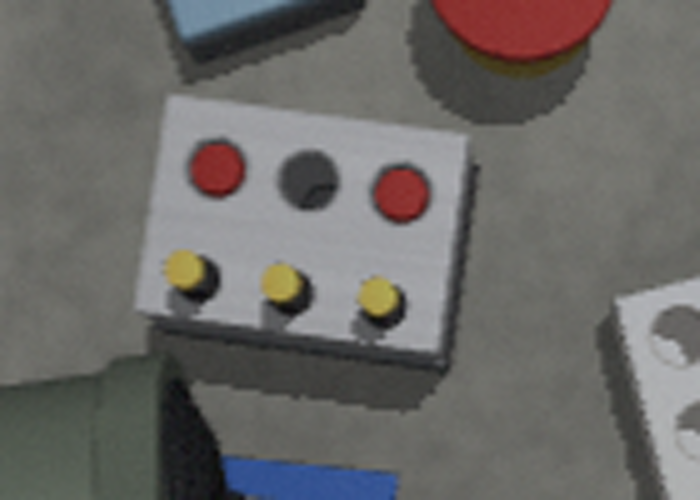

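View pics/s7c.png

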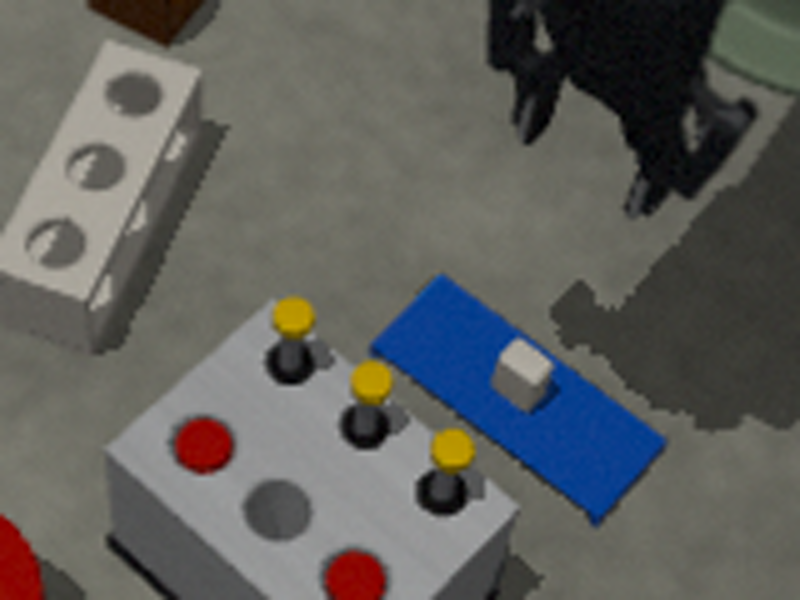

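```bash
python3 - <<'E'
from h import *
W=eyes.grab_frame("wrist");T=eyes.grab_frame("top");S=eyes.grab_frame("scene")
c=lambda l,u,v:[((a+.5)/5-.5+u,(b+.5)/5-.5+v) for a,b in l]
print("gripW",pix2w(W,c([(401,265)],240,120),.054),pix2w(W,c([(48,92),(755,92),(738,358),(64,358)],240,120),.014).mean(0))
print("gripS",pix2w(S,c([(526,358)],280,140),.054),pix2w(S,c([(443,275),(371,347),(598,522),(664,441)],280,140),.014).mean(0))
print("wellsS",pix2w(S,c([(203,445),(277,509),(355,577)],280,140),.13))
print("wellsT",pix2w(T,c([(216,168),(308,180),(401,193)],220,130),.13))
print(observe()["position"])
E
```

```text
gripW [[0.4378399  0.00043961 0.054     ]] [0.43784137 0.00050864 0.014     ]
gripS [[4.39550042e-01 3.56203557e-04 5.40000000e-02]] [0.44221475 0.00212187 0.014     ]
wellsS [[ 0.62630807 -0.10327589  0.13      ]
 [ 0.63466277 -0.05013724  0.13      ]
 [ 0.64343934  0.00408567  0.13      ]]
wellsT [[ 0.64374726  0.00225233  0.13      ]
 [ 0.63481512 -0.05191835  0.13      ]
 [ 0.6253345  -0.10641544  0.13      ]]
[ 4.38392517e-01 -2.58657637e-05  2.47267907e-01]
```

```bash
python3 -m pendant '[{"dx":32,"dy":135.5,"dz":0,"ax":0,"ay":0,"az":2.6,"claw":0},{"dx":32,"dy":135.5,"dz":0,"ax":0,"ay":0,"az":2.6,"claw":0},{"dx":32,"dy":135.5,"dz":0,"ax":0,"ay":0,"az":2.6,"claw":0},{"dx":32,"dy":135.5,"dz":0,"ax":0,"ay":0,"az":2.6,"claw":0},{"dx":32,"dy":135.5,"dz":30,"ax":0,"ay":0,"az":2.6,"claw":0},{"dx":32,"dy":135.5,"dz":50,"ax":0,"ay":0,"az":2.6,"claw":0},{"dx":32,"dy":135.5,"dz":50,"ax":0,"ay":0,"az":2.6,"claw":0}]'; python3 - <<'E'
from h import *
f=eyes.grab_frame("wrist");cv2.imwrite("pics/w8.png",f["image"])
tool([0.577,0.0152,0.134],np.radians(80.3))
f=eyes.grab_frame("scene"); crop(f,280,140,160,120,5,"s8c.png")
E
```

```text
clock: 7.65
position: [0.5752, 0.0148, 0.1937]
tool_rot: [-3.135, 0.002, 1.401]
force: [-0.8, 1.2, -0.3]
grip_width: 0.0
shift [ 0.6  1.2 62.1] turn [-0.2  0.1 -0. ] pos [0.5759 0.0148 0.1961] rpy [-3.1374e+00  1.4000e-03  1.4009e+00] t 7.7
```

View pics/w8.png

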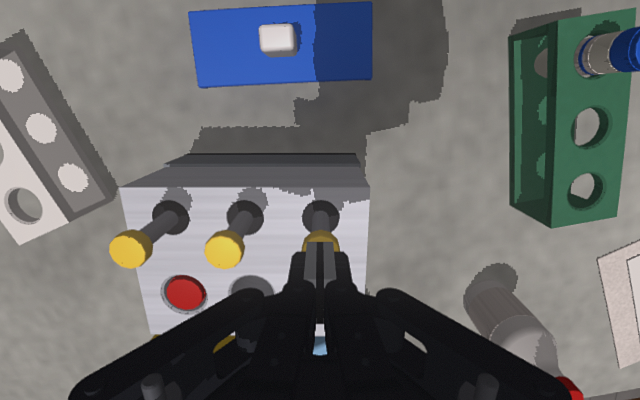

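View pics/s8c.png

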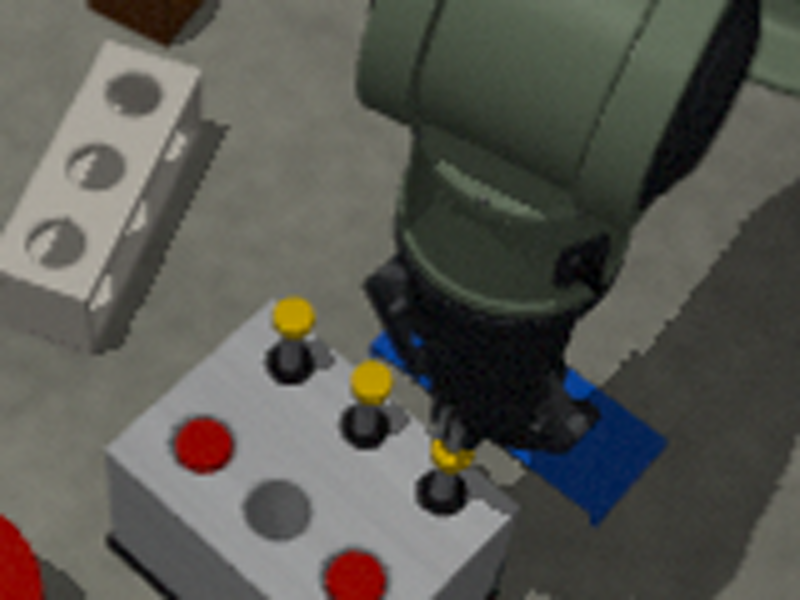

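```bash
python3 -m pendant '[{"dx":0,"dy":1,"dz":10,"ax":0,"ay":0,"az":0,"claw":0},{"dx":0,"dy":1,"dz":20,"ax":0,"ay":0,"az":0,"claw":0},{"dx":0,"dy":1,"dz":30,"ax":0,"ay":0,"az":0,"claw":0},{"dx":0,"dy":1,"dz":40,"ax":0,"ay":0,"az":0,"claw":0},{"dx":0,"dy":1,"dz":50,"ax":0,"ay":0,"az":0,"claw":0},{"dx":0,"dy":1,"dz":57,"ax":0,"ay":0,"az":0,"claw":0},{"dx":0,"dy":1,"dz":60,"ax":0,"ay":0,"az":0,"claw":0},{"dx":0,"dy":1,"dz":62,"ax":0,"ay":0,"az":0,"claw":0},{"dx":0,"dy":1,"dz":62,"ax":0,"ay":0,"az":0,"claw":0}]'; python3 - <<'E'
from h import *
f=eyes.grab_frame("scene"); crop(f,280,140,160,120,5,"s9c.png")
o=observe();print(o["force"],o["position"])
E
```

```text
clock: 8.5
position: [0.5784, 0.0148, 0.1361]
tool_rot: [3.141, -0.0, 1.401]
force: [0.8, -0.3, -0.4]
grip_width: -0.0002
[0.35823044 1.00597189 0.34515209] [0.57801102 0.01482579 0.13613892]
```

View pics/s9c.png

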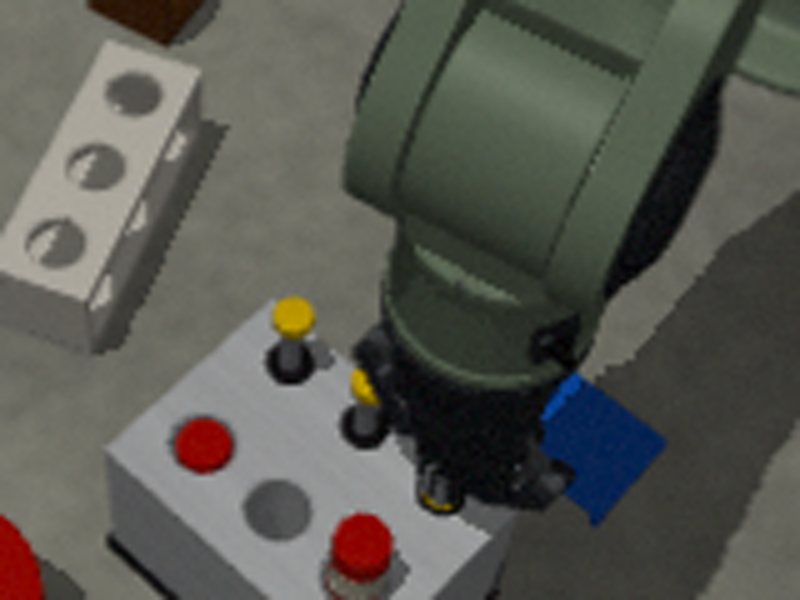

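```bash
python3 -m pendant '[{"dx":0,"dy":0,"dz":3,"ax":0,"ay":0,"az":0,"claw":0},{"dx":0,"dy":0,"dz":3,"ax":0,"ay":0,"az":0,"claw":0},{"dx":0,"dy":0,"dz":-40,"ax":0,"ay":0,"az":0,"claw":0},{"dx":0,"dy":0,"dz":-80,"ax":0,"ay":0,"az":0,"claw":0},{"dx":0,"dy":0,"dz":-115,"ax":0,"ay":0,"az":0,"claw":50},{"dx":0,"dy":40,"dz":-115,"ax":0,"ay":0,"az":0,"claw":50},{"dx":0,"dy":66,"dz":-115,"ax":0,"ay":0,"az":0,"claw":50},{"dx":0,"dy":66,"dz":-115,"ax":0,"ay":0,"az":0,"claw":50},{"dx":0,"dy":66,"dz":-115,"ax":0,"ay":0,"az":0,"claw":50}]'; python3 - <<'E'
from h import *
f=eyes.grab_frame("scene"); crop(f,280,140,160,120,5,"s10c.png")
f=eyes.grab_frame("top"); crop(f,220,100,140,120,5,"t10c.png")
f=eyes.grab_frame("wrist");cv2.imwrite("pics/w10.png",f["image"])
tool([0.6433,0.004,0.150],np.radians(80.3))
E
```

```text
clock: 9.3
position: [0.6432, 0.0034, 0.2502]
tool_rot: [-3.14, 0.0, 1.401]
force: [-1.4, -0.0, -0.6]
grip_width: 0.0499
shift [  0.4   1.1 100.8] turn [-0.1  0.  -0. ] pos [0.6423 0.0038 0.2508] rpy [-3.1405e+00  1.0000e-04  1.4011e+00] t 9.45
```

View pics/s10c.png

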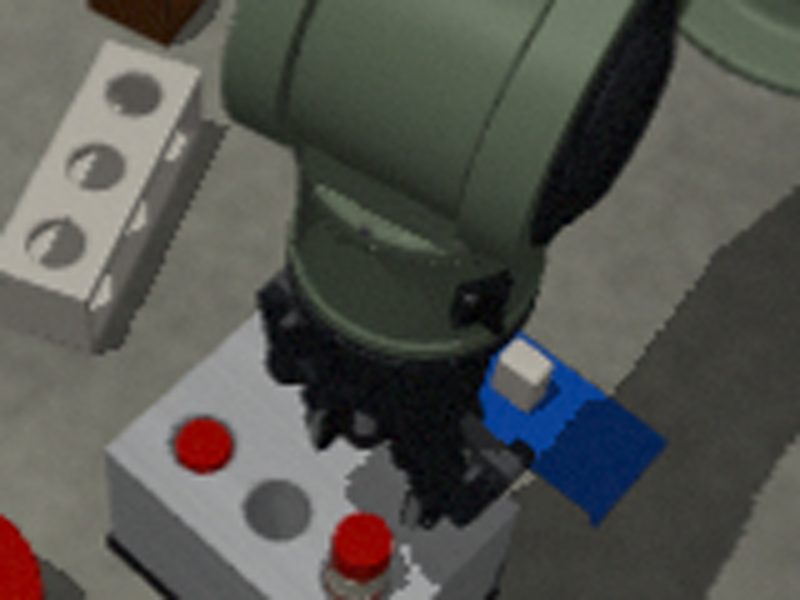

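View pics/w10.png

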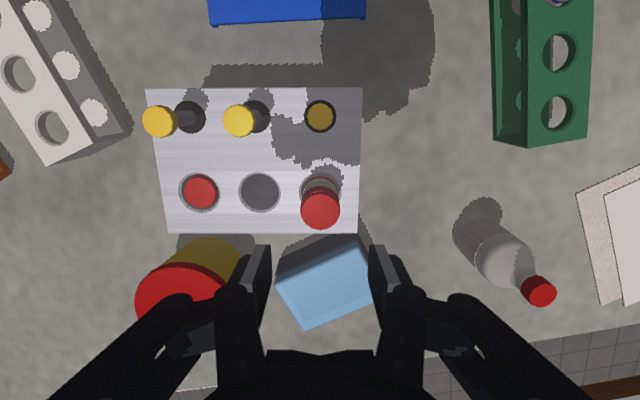

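```bash
python3 -m pendant '[{"dx":0.4,"dy":1,"dz":40,"ax":0,"ay":0,"az":0,"claw":50},{"dx":0.4,"dy":1,"dz":75,"ax":0,"ay":0,"az":0,"claw":50},{"dx":0.4,"dy":1,"dz":95,"ax":0,"ay":0,"az":0,"claw":50},{"dx":0.4,"dy":1,"dz":100,"ax":0,"ay":0,"az":0,"claw":50},{"dx":0.4,"dy":1,"dz":100,"ax":0,"ay":0,"az":0,"claw":50},{"dx":0.4,"dy":1,"dz":100,"ax":0,"ay":0,"az":0,"claw":20},{"dx":0.4,"dy":1,"dz":100,"ax":0,"ay":0,"az":0,"claw":20},{"dx":0.4,"dy":1,"dz":100,"ax":0,"ay":0,"az":0,"claw":20},{"dx":0.4,"dy":1,"dz":100,"ax":0,"ay":0,"az":0,"claw":20},{"dx":0.4,"dy":1,"dz":100,"ax":0,"ay":0,"az":0,"claw":20}]' 50; python3 - <<'E'
from h import *
f=eyes.grab_frame("wrist");cv2.imwrite("pics/w11.png",f["image"])
o=observe();print(o["force"],o["position"],o["grip_width"])
E
```

```text
clock: 10.28
position: [0.6447, 0.0039, 0.152]
tool_rot: [3.14, -0.0, 1.401]
force: [1.1, -0.7, 1.4]
grip_width: 0.0288
[1.50732873 1.14530653 3.62896594] [0.6446566  0.00395393 0.15177678] 0.028516211479240838
```

View pics/w11.png

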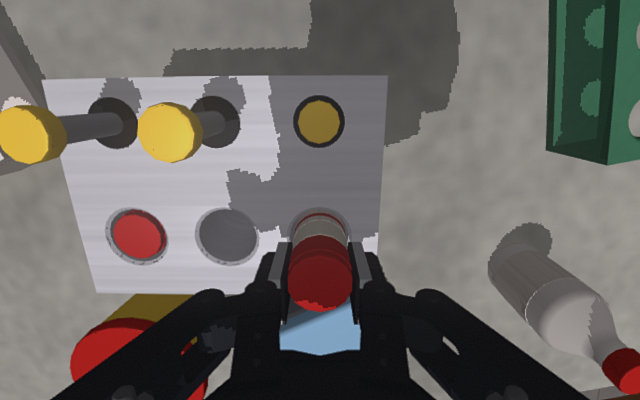

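```bash
python3 -m pendant '[{"dx":0,"dy":0,"dz":-20,"ax":0,"ay":0,"az":0,"claw":20},{"dx":0,"dy":0,"dz":-60,"ax":0,"ay":0,"az":0,"claw":20},{"dx":0,"dy":0,"dz":-100,"ax":0,"ay":0,"az":0,"claw":20},{"dx":0,"dy":0,"dz":-140,"ax":0,"ay":0,"az":0,"claw":20},{"dx":0,"dy":0,"dz":-140,"ax":0,"ay":0,"az":0,"claw":20}]'; python3 - <<'E'
from h import *
o=observe();print(o["force"],o["grip_width"])
tool([.542,-.2705,.29],np.radians(80.3))
E
```

```text
clock: 10.75
position: [0.6466, 0.0036, 0.299]
tool_rot: [3.132, -0.002, 1.4]
force: [0.6, 0.2, -0.8]
grip_width: 0.0286
[ 0.58621783  0.16999822 -0.75710892] 0.028589195850809206
shift [-287.9  -56.7    7.7] turn [ 0.5 -0.1 -0.1] pos [0.6466 0.0036 0.299 ] rpy [ 3.1320e+00 -2.5000e-03  1.4004e+00] t 10.75
```

```bash
python3 -m pendant '[{"dx":-288,"dy":-55,"dz":0,"ax":0,"ay":0,"az":0,"claw":20},{"dx":-288,"dy":-55,"dz":0,"ax":0,"ay":0,"az":0,"claw":20},{"dx":-288,"dy":-55,"dz":0,"ax":0,"ay":0,"az":0,"claw":20},{"dx":-288,"dy":-55,"dz":0,"ax":0,"ay":0,"az":0,"claw":20},{"dx":-288,"dy":-55,"dz":0,"ax":0,"ay":0,"az":0,"claw":20},{"dx":-288,"dy":-55,"dz":0,"ax":0,"ay":0,"az":0,"claw":20},{"dx":-288,"dy":-55,"dz":0,"ax":0,"ay":0,"az":0,"claw":20},{"dx":-288,"dy":-55,"dz":0,"ax":0,"ay":0,"az":0,"claw":20},{"dx":-288,"dy":-55,"dz":50,"ax":0,"ay":0,"az":0,"claw":20},{"dx":-288,"dy":-55,"dz":80,"ax":0,"ay":0,"az":0,"claw":20}]'; python3 - <<'E'
from h import *
f=eyes.grab_frame("scene")
f=eyes.grab_frame("scene"); crop(f,220,100,160,120,5,"s12c.png")
f=eyes.grab_frame("top"); crop(f,290,140,140,120,5,"t12c.png")
f=eyes.grab_frame("wrist");cv2.imwrite("pics/w12.png",f["image"])
tool([.542,-.2705,.21],np.radians(80.3))
E
```

```text
clock: 11.58
position: [0.5416, -0.2718, 0.2112]
tool_rot: [3.138, 0.001, 1.399]
force: [1.4, 0.1, -3.4]
grip_width: 0.0283
shift [0.3 0.6 1.8] turn [-0.  0. -0.] pos [ 0.5414 -0.2707  0.2118] rpy [-3.1408  0.      1.4009] t 11.7833
```

View pics/s12c.png

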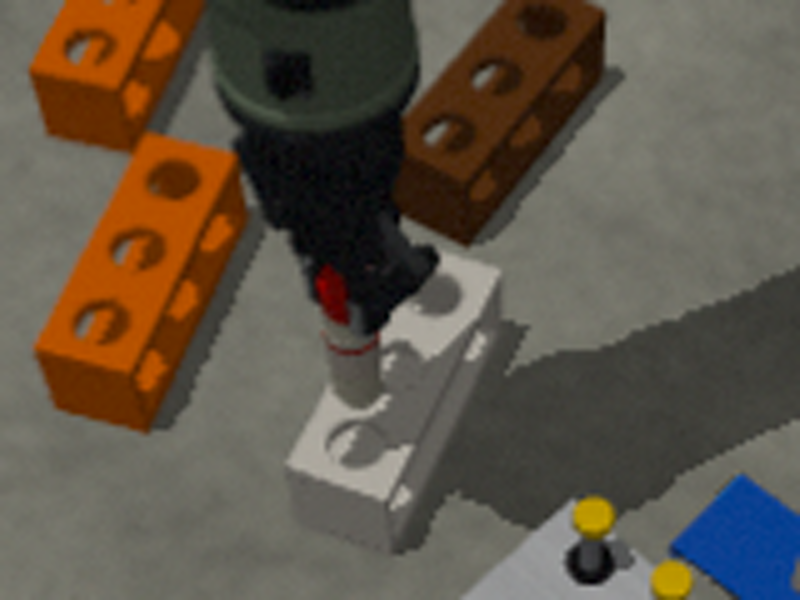

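View pics/w12.png

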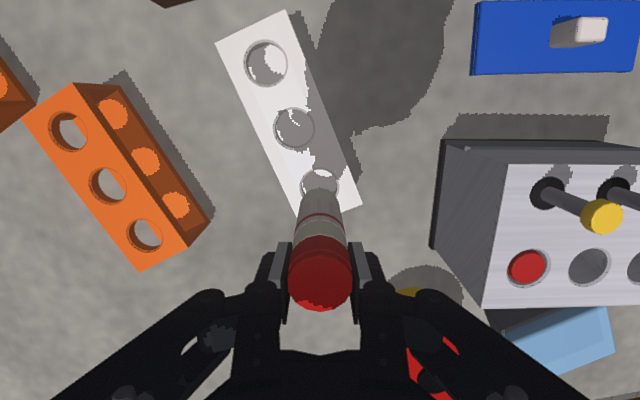

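View pics/t12c.png

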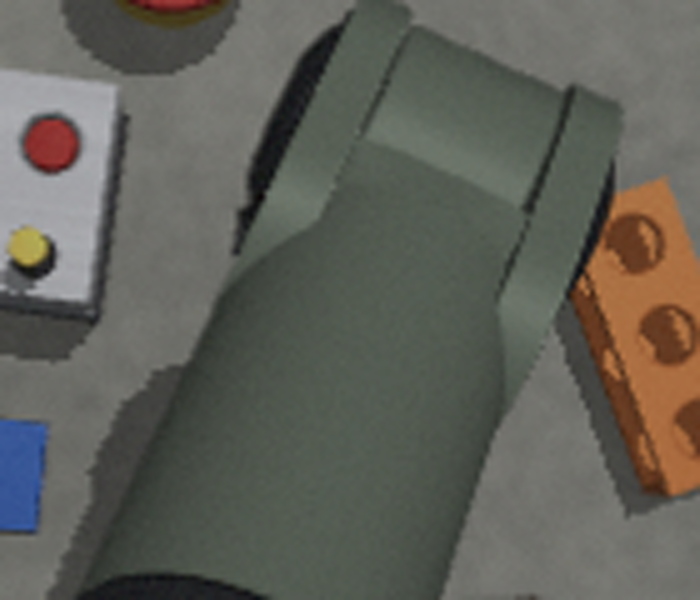

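```bash
python3 - <<'E'
from h import *
f=eyes.grab_frame("wrist");print(pix2w(f,[(319,186),(295,129),(266.5,64)],.07))
crop(f,200,20,200,180,4,"w12c.png")
o=observe()
# predicted tube foot outline
P=[]
for t in np.linspace(0,2*np.pi,8,endpoint=False): P.append(o["position"]+np.array([.0125*np.cos(t),.0125*np.sin(t),-.082]))
print(w2pix(f,P).round(1).tolist())
f=eyes.grab_frame("scene");print(w2pix(f,P).round(1).tolist()); print(np.round((w2pix(f,P)-[219.5,99.5])*5-.5).tolist())
E
```

```text
[[ 0.54233892 -0.27117306  0.07      ]
 [ 0.48508996 -0.28370251  0.07      ]
 [ 0.42641974 -0.29745934  0.07      ]]
[[321.8, 221.6], [332.1, 215.6], [334.9, 204.4], [328.5, 194.5], [316.3, 191.9], [305.9, 198.2], [303.3, 209.5], [310.0, 219.1]]
[[286.6, 179.8], [289.8, 180.4], [292.7, 178.9], [293.5, 176.2], [291.8, 173.9], [288.6, 173.3], [285.8, 174.8], [284.9, 177.5]]
[[335.0, 401.0], [351.0, 404.0], [365.0, 397.0], [370.0, 383.0], [361.0, 371.0], [345.0, 368.0], [331.0, 376.0], [327.0, 389.0]]
```

View pics/w12c.png

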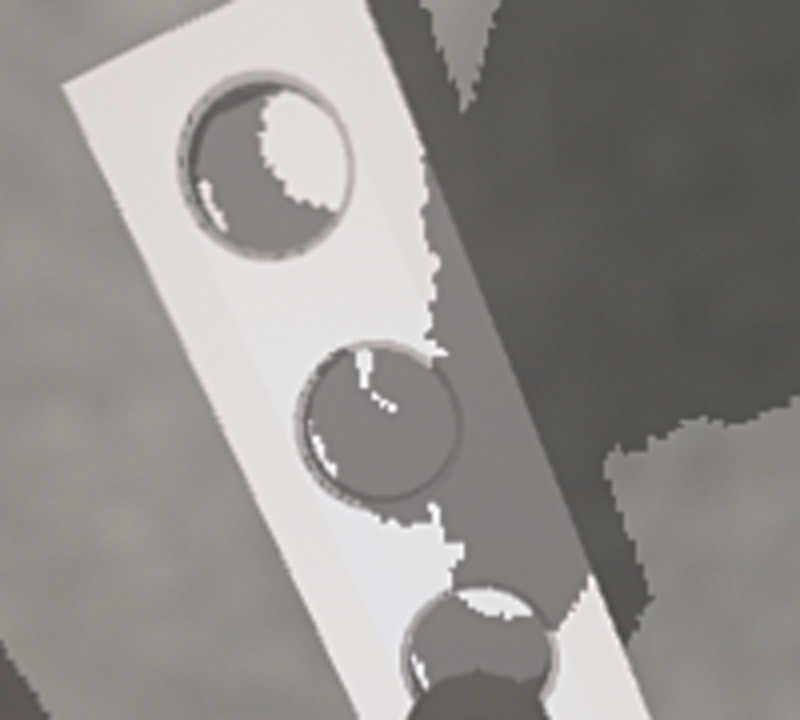

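```bash
cat >> h.py <<'E'
def ring(f,c,r,u0,v0,s,im,col,n=60):
    t=np.linspace(0,2*np.pi,n); P=np.c_[c[0]+r*np.cos(t),c[1]+r*np.sin(t),np.full(n,c[2])]
    q=(w2pix(f,P)-[u0-.5,v0-.5])*s-.5
    cv2.polylines(im,[np.round(q*16).astype(np.int32)],True,col,1,cv2.LINE_AA,4)
def overlay(name,rings,u0,v0,w,h,s,out):
    f=eyes.grab_frame(name); im=cv2.resize(f["image"][v0:v0+h,u0:u0+w],None,fx=s,fy=s,interpolation=cv2.INTER_CUBIC)
    for c,r in rings: ring(f,c,r,u0,v0,s,im,(0,255,0))
    cv2.imwrite("pics/"+out,im)
E
python3 - <<'E'
from h import *
p=observe()["position"]
rs=[(p+[0,0,-.082],.0125),(p+[0,0,-.076],.015),(p+[0,0,.028],.015),(p+[0,0,.006],.015),([.5424,-.2707,.07],.0175),([.4842,-.284,.07],.0175)]
overlay("scene",rs,260,130,80,75,10,"s13.png")
overlay("wrist",rs,220,20,200,180,4,"w13.png")
E
```

```text
(no output)
```

View pics/s13.png

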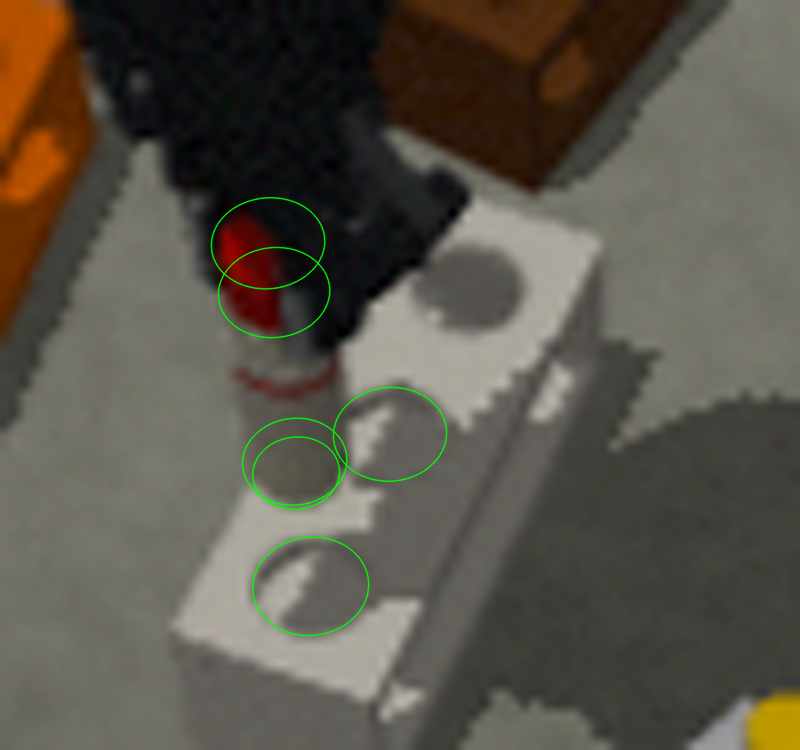

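View pics/w13.png

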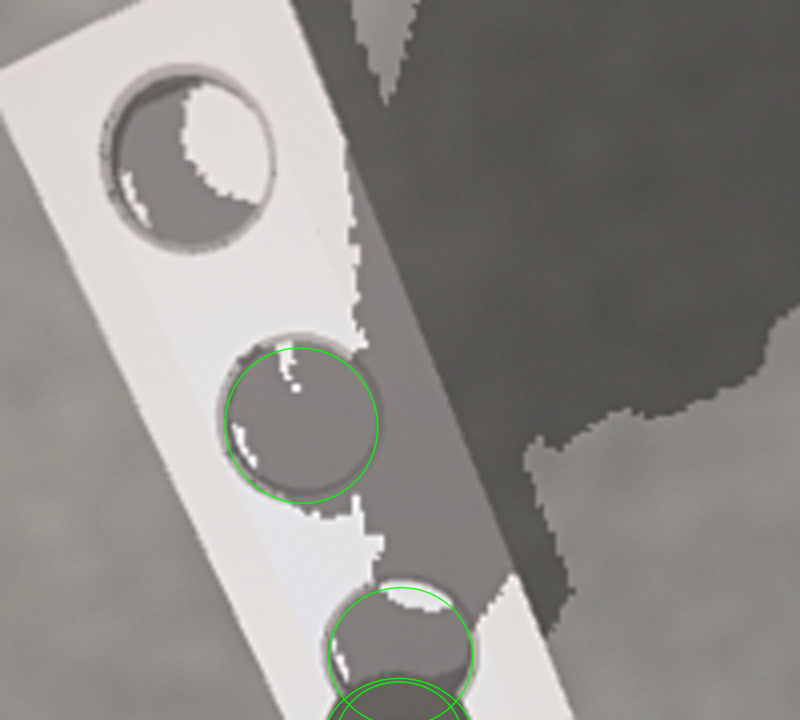

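```bash
python3 -m pendant '[{"dx":0,"dy":1,"dz":20,"ax":0,"ay":0,"az":0,"claw":20},{"dx":0,"dy":1,"dz":40,"ax":0,"ay":0,"az":0,"claw":20},{"dx":0,"dy":1,"dz":50,"ax":0,"ay":0,"az":0,"claw":20},{"dx":0,"dy":1,"dz":60,"ax":0,"ay":0,"az":0,"claw":20},{"dx":0,"dy":1,"dz":70,"ax":0,"ay":0,"az":0,"claw":20},{"dx":0,"dy":1,"dz":78,"ax":0,"ay":0,"az":0,"claw":20}]'; python3 - <<'E'
from h import *
o=observe();print(o["force"],o["moment"]);tool([.5424,-.2707,.092],np.radians(80.3))
E
```

```text
clock: 12.48
position: [0.5426, -0.271, 0.1328]
tool_rot: [3.141, 0.0, 1.401]
force: [-0.3, 0.1, -0.3]
grip_width: 0.0284
[-0.28434018  0.09172792 -0.31910676] [ 0.02964519 -0.06818216  0.0062801 ]
shift [ 0.2 -0.2 40.8] turn [ 0.  0. -0.] pos [ 0.5426 -0.271   0.1328] rpy [3.1410e+00 2.0000e-04 1.4009e+00] t 12.4833
```

```bash
python3 -m pendant '[{"dx":0,"dy":0,"dz":12,"ax":0,"ay":0,"az":0,"claw":20},{"dx":0,"dy":0,"dz":24,"ax":0,"ay":0,"az":0,"claw":20},{"dx":0,"dy":0,"dz":34,"ax":0,"ay":0,"az":0,"claw":20},{"dx":0,"dy":0,"dz":38,"ax":0,"ay":0,"az":0,"claw":20},{"dx":0,"dy":0,"dz":39.5,"ax":0,"ay":0,"az":0,"claw":20},{"dx":0,"dy":0,"dz":40.5,"ax":0,"ay":0,"az":0,"claw":20},{"dx":0,"dy":0,"dz":40.5,"ax":0,"ay":0,"az":0,"claw":20}]'; python3 - <<'E'
from h import *
o=observe();print(o["force"],o["position"])
E
```

```text
clock: 13.07
position: [0.5426, -0.2709, 0.0931]
tool_rot: [3.141, -0.0, 1.401]
force: [-3.7, 2.1, 9.0]
grip_width: 0.0283
[-3.71212405  2.11902053  9.0155716 ] [ 0.54264916 -0.27086829  0.09308938]
```

```bash
python3 -m pendant '[{"dx":0,"dy":0,"dz":0,"ax":0,"ay":0,"az":0,"claw":50},{"dx":0,"dy":0,"dz":0,"ax":0,"ay":0,"az":0,"claw":50},{"dx":0,"dy":0,"dz":0,"ax":0,"ay":0,"az":0,"claw":50},{"dx":0,"dy":0,"dz":-35,"ax":0,"ay":0,"az":0,"claw":50},{"dx":0,"dy":0,"dz":-75,"ax":0,"ay":0,"az":0,"claw":50},{"dx":0,"dy":0,"dz":-115,"ax":0,"ay":0,"az":0,"claw":50},{"dx":0,"dy":0,"dz":-155,"ax":0,"ay":0,"az":0,"claw":50},{"dx":0,"dy":0,"dz":-155,"ax":0,"ay":0,"az":0,"claw":0}]'; python3 - <<'E'
from h import *
f=eyes.grab_frame("wrist");cv2.imwrite("pics/w14.png",f["image"])
f=eyes.grab_frame("scene"); crop(f,220,100,200,150,4,"s14c.png")
tool([.559,-.0932,.25],np.radians(80.3))
E
```

```text
clock: 13.73
position: [0.5447, -0.2724, 0.2551]
tool_rot: [3.132, 0.002, 1.4]
force: [0.5, -0.5, 0.0]
grip_width: 0.0393
shift [178.1 -14.2  -1. ] turn [ 0.2  0.  -0. ] pos [ 0.5429 -0.2711  0.2491] rpy [3.1386e+00 5.0000e-04 1.4009e+00] t 13.8333
```

View pics/w14.png

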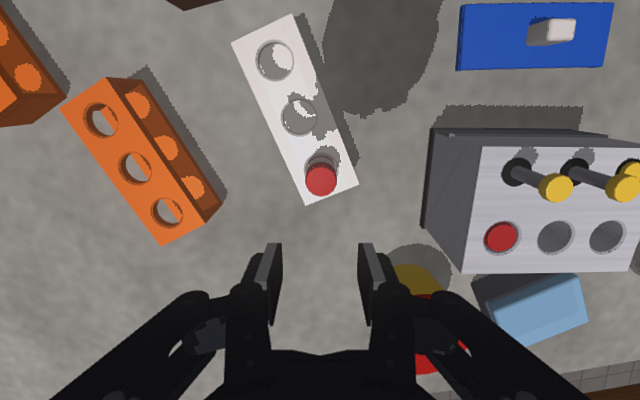

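View pics/s14c.png

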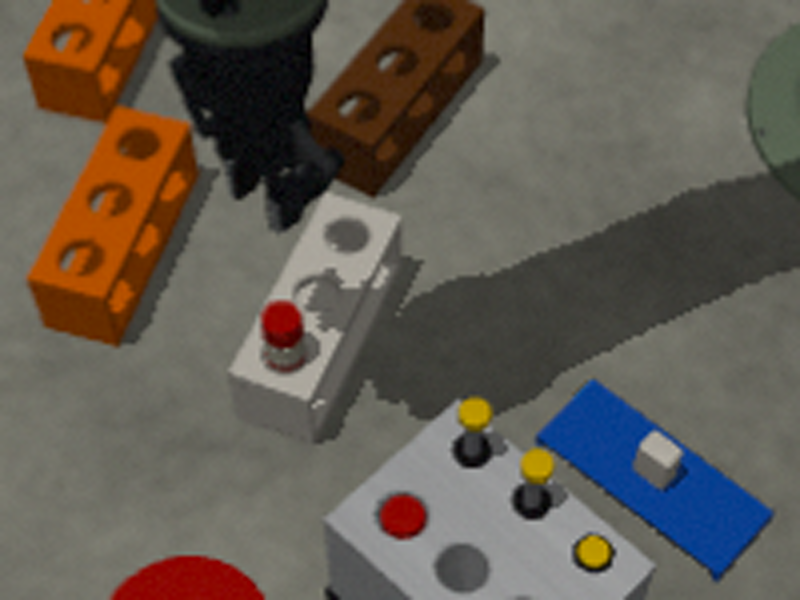

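```bash
python3 -m pendant '[{"dx":178,"dy":-14,"dz":0,"ax":0,"ay":0,"az":0,"claw":0},{"dx":178,"dy":-14,"dz":0,"ax":0,"ay":0,"az":0,"claw":0},{"dx":178,"dy":-14,"dz":0,"ax":0,"ay":0,"az":0,"claw":0},{"dx":178,"dy":-14,"dz":0,"ax":0,"ay":0,"az":0,"claw":0},{"dx":178,"dy":-14,"dz":10,"ax":0,"ay":0,"az":0,"claw":0},{"dx":178,"dy":-14,"dz":35,"ax":0,"ay":0,"az":0,"claw":0},{"dx":178,"dy":-14,"dz":52,"ax":0,"ay":0,"az":0,"claw":0},{"dx":178,"dy":-14,"dz":52,"ax":0,"ay":0,"az":0,"claw":0}]'; python3 - <<'E'
from h import *
f=eyes.grab_frame("wrist");cv2.imwrite("pics/w15.png",f["image"])
tool([.559,-.0932,.132],np.radians(80.3))
E
```

```text
clock: 14.5
position: [0.5566, -0.0924, 0.1915]
tool_rot: [-3.136, 0.001, 1.402]
force: [-1.5, -0.0, -0.5]
grip_width: 0.0
shift [ 0.1  1.9 61.5] turn [-0.2  0.  -0. ] pos [ 0.5573 -0.0929  0.1935] rpy [-3.1374e+00  7.0000e-04  1.4011e+00] t 14.55
```

View pics/w15.png

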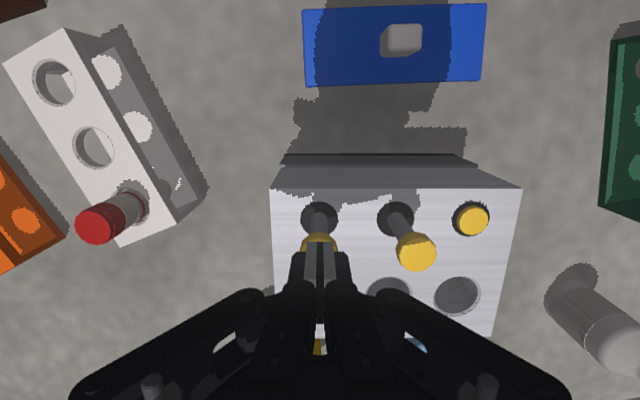

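```bash
python3 -m pendant '[{"dx":0,"dy":1,"dz":10,"ax":0,"ay":0,"az":0,"claw":0},{"dx":0,"dy":1,"dz":20,"ax":0,"ay":0,"az":0,"claw":0},{"dx":0,"dy":1,"dz":30,"ax":0,"ay":0,"az":0,"claw":0},{"dx":0,"dy":1,"dz":40,"ax":0,"ay":0,"az":0,"claw":0},{"dx":0,"dy":1,"dz":50,"ax":0,"ay":0,"az":0,"claw":0},{"dx":0,"dy":1,"dz":57,"ax":0,"ay":0,"az":0,"claw":0},{"dx":0,"dy":1,"dz":61,"ax":0,"ay":0,"az":0,"claw":0},{"dx":0,"dy":1,"dz":62,"ax":0,"ay":0,"az":0,"claw":0},{"dx":0,"dy":1,"dz":62,"ax":0,"ay":0,"az":0,"claw":0}]'; python3 -m pendant '[{"dx":0,"dy":0,"dz":-40,"ax":0,"ay":0,"az":0,"claw":0},{"dx":0,"dy":0,"dz":-80,"ax":0,"ay":0,"az":0,"claw":0},{"dx":0,"dy":0,"dz":-115,"ax":0,"ay":0,"az":0,"claw":50},{"dx":0,"dy":40,"dz":-115,"ax":0,"ay":0,"az":0,"claw":50},{"dx":0,"dy":66.5,"dz":-115,"ax":0,"ay":0,"az":0,"claw":50},{"dx":0,"dy":66.5,"dz":-115,"ax":0,"ay":0,"az":0,"claw":50},{"dx":0,"dy":66.5,"dz":-115,"ax":0,"ay":0,"az":0,"claw":50}]'; python3 - <<'E'
from h import *
f=eyes.grab_frame("wrist");f=eyes.grab_frame("wrist");cv2.imwrite("pics/w16.png",f["image"])
tool([0.6253,-0.1043,0.150],np.radians(80.3))
E
```

```text
clock: 15.3
position: [0.5606, -0.0937, 0.1349]
tool_rot: [3.139, -0.0, 1.4]
force: [-2.8, -0.1, 21.5]
grip_width: -0.0003
clock: 15.88
position: [0.6255, -0.1048, 0.2479]
tool_rot: [-3.141, 0.0, 1.401]
force: [-0.3, -0.7, 0.7]
grip_width: 0.05
shift [ 0.5  0.9 98.1] turn [-0.1  0.  -0.1] pos [ 0.6244 -0.1046  0.2481] rpy [-3.1407e+00  1.0000e-04  1.4005e+00] t 15.9833
```

View pics/w16.png

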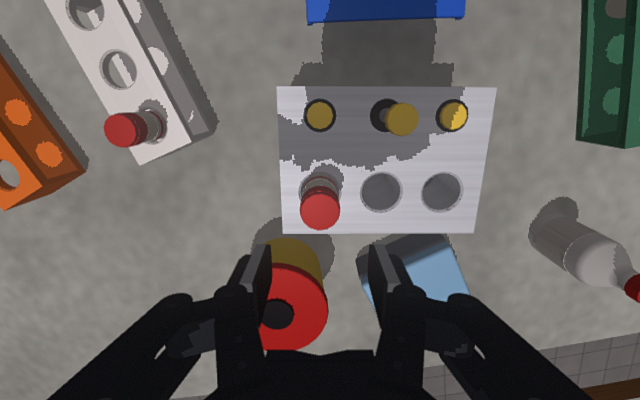

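```bash
python3 -m pendant '[{"dx":0.4,"dy":1,"dz":40,"ax":0,"ay":0,"az":0,"claw":50},{"dx":0.4,"dy":1,"dz":75,"ax":0,"ay":0,"az":0,"claw":50},{"dx":0.4,"dy":1,"dz":95,"ax":0,"ay":0,"az":0,"claw":50},{"dx":0.4,"dy":1,"dz":98,"ax":0,"ay":0,"az":0,"claw":50},{"dx":0.4,"dy":1,"dz":98,"ax":0,"ay":0,"az":0,"claw":50},{"dx":0.4,"dy":1,"dz":98,"ax":0,"ay":0,"az":0,"claw":20},{"dx":0.4,"dy":1,"dz":98,"ax":0,"ay":0,"az":0,"claw":20},{"dx":0.4,"dy":1,"dz":98,"ax":0,"ay":0,"az":0,"claw":20},{"dx":0.4,"dy":1,"dz":98,"ax":0,"ay":0,"az":0,"claw":20},{"dx":0.4,"dy":1,"dz":98,"ax":0,"ay":0,"az":0,"claw":20}]' 50; python3 -m pendant '[{"dx":0,"dy":0,"dz":-20,"ax":0,"ay":0,"az":0,"claw":20},{"dx":0,"dy":0,"dz":-60,"ax":0,"ay":0,"az":0,"claw":20},{"dx":0,"dy":0,"dz":-100,"ax":0,"ay":0,"az":0,"claw":20},{"dx":0,"dy":0,"dz":-140,"ax":0,"ay":0,"az":0,"claw":20},{"dx":0,"dy":0,"dz":-140,"ax":0,"ay":0,"az":0,"claw":20},{"dx":0,"dy":0,"dz":-140,"ax":0,"ay":0,"az":0,"claw":20}]'; python3 - <<'E'
from h import *
f=eyes.grab_frame("wrist");cv2.imwrite("pics/w17.png",f["image"])
f=eyes.grab_frame("scene");crop(f,220,100,200,150,4,"s17.png")
tool([0.4848,-0.284,0.290],np.radians(80.3))
E
```

```text
clock: 16.82
position: [0.6267, -0.1044, 0.1515]
tool_rot: [3.14, -0.0, 1.401]
force: [0.2, 0.2, 3.3]
grip_width: 0.0285
clock: 17.32
position: [0.6269, -0.1043, 0.293]
tool_rot: [3.138, -0.001, 1.401]
force: [-0.1, 0.5, -1.9]
grip_width: 0.0289
shift [-201.2 -108.6    0. ] turn [-0.1 -0.  -0. ] pos [ 0.6258 -0.104   0.2899] rpy [-3.1407e+00 -1.0000e-04  1.4011e+00] t 17.4167
```

View pics/s17.png

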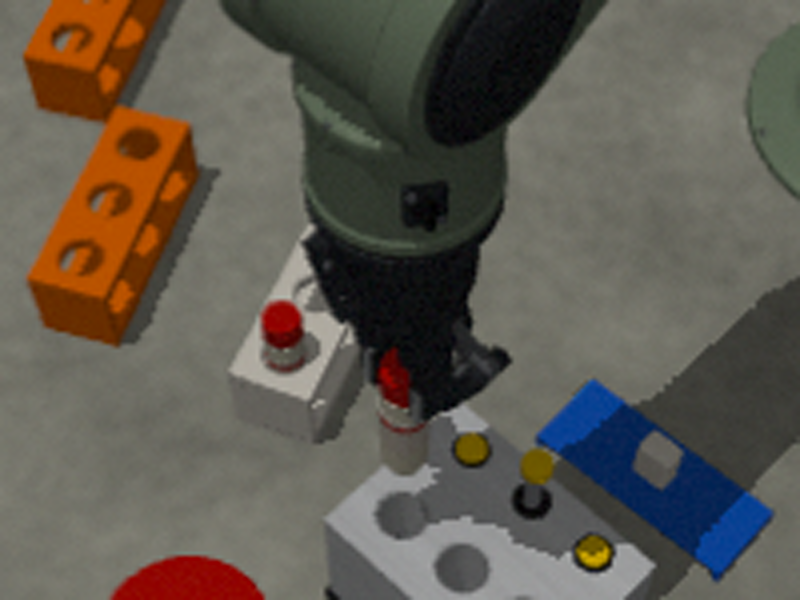

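```bash
python3 -m pendant '[{"dx":-201,"dy":-109,"dz":0,"ax":0,"ay":0,"az":0,"claw":20},{"dx":-201,"dy":-109,"dz":0,"ax":0,"ay":0,"az":0,"claw":20},{"dx":-201,"dy":-109,"dz":0,"ax":0,"ay":0,"az":0,"claw":20},{"dx":-201,"dy":-109,"dz":0,"ax":0,"ay":0,"az":0,"claw":20},{"dx":-201,"dy":-109,"dz":0,"ax":0,"ay":0,"az":0,"claw":20},{"dx":-201,"dy":-109,"dz":0,"ax":0,"ay":0,"az":0,"claw":20},{"dx":-201,"dy":-109,"dz":30,"ax":0,"ay":0,"az":0,"claw":20},{"dx":-201,"dy":-109,"dz":60,"ax":0,"ay":0,"az":0,"claw":20},{"dx":-201,"dy":-109,"dz":80,"ax":0,"ay":0,"az":0,"claw":20},{"dx":-201,"dy":-109,"dz":80,"ax":0,"ay":0,"az":0,"claw":20}]'; python3 - <<'E'
from h import *
f=eyes.grab_frame("wrist")
p=observe()["position"]
rs=[(p+[0,0,-.082],.0125),(p+[0,0,-.076],.015),(p+[0,0,.028],.015),([.5424,-.2707,.12],.015),([.4842,-.2839,.07],.0175),([.4255,-.2973,.07],.0175)]
overlay("scene",rs,260,130,80,75,10,"s18.png")
overlay("wrist",rs,220,60,200,180,4,"w18.png")
tool([0.4842,-0.2839,0.092],np.radians(80.3))
E
```

```text
clock: 18.25
position: [0.4825, -0.2827, 0.2059]
tool_rot: [-3.134, -0.002, 1.401]
force: [-0.6, 0.3, -0.7]
grip_width: 0.0286
shift [  0.   -0.7 119. ] turn [-0.  0. -0.] pos [ 0.4849 -0.284   0.211 ] rpy [-3.1414e+00  1.0000e-04  1.4009e+00] t 18.4
```

View pics/s18.png

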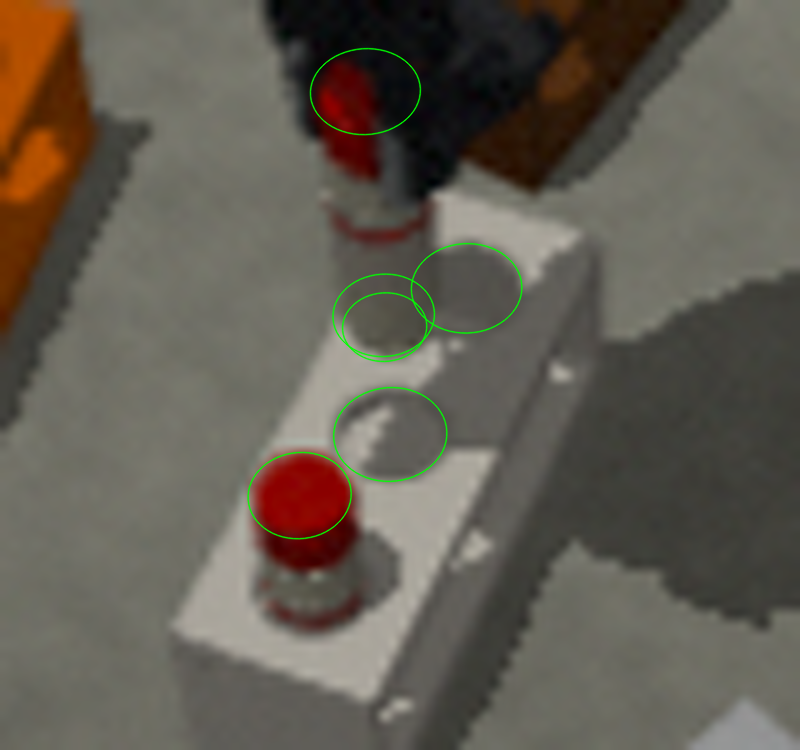

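View pics/w18.png

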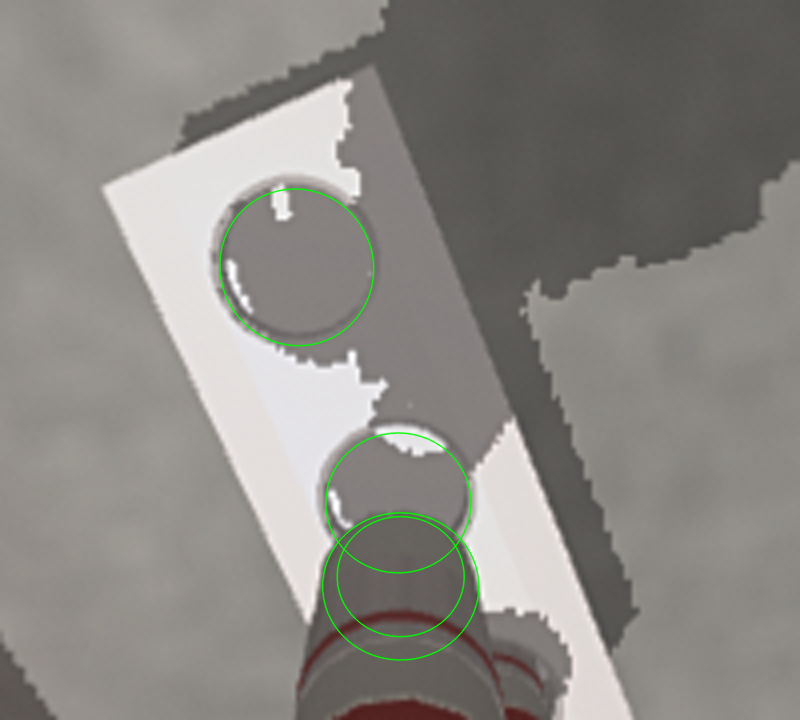

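```bash
python3 -m pendant '[{"dx":0,"dy":-0.5,"dz":20,"ax":0,"ay":0,"az":0,"claw":20},{"dx":0,"dy":-0.5,"dz":40,"ax":0,"ay":0,"az":0,"claw":20},{"dx":0,"dy":-0.5,"dz":50,"ax":0,"ay":0,"az":0,"claw":20},{"dx":0,"dy":-0.5,"dz":60,"ax":0,"ay":0,"az":0,"claw":20},{"dx":0,"dy":-0.5,"dz":70,"ax":0,"ay":0,"az":0,"claw":20},{"dx":0,"dy":-0.5,"dz":78,"ax":0,"ay":0,"az":0,"claw":20}]'; python3 - <<'E'
from h import *
o=observe();print(o["force"],o["moment"]);tool([.4842,-.2839,.092],np.radians(80.3))
E
```

```text
clock: 18.9
position: [0.4846, -0.284, 0.1323]
tool_rot: [3.141, 0.0, 1.401]
force: [0.2, -1.3, -1.0]
grip_width: 0.0286
[ 0.19136313 -1.26923827 -0.99079211] [0.00409709 0.00474431 0.0006065 ]
shift [-0.  -0.4 40.3] turn [ 0.  0. -0.] pos [ 0.4846 -0.284   0.1323] rpy [3.1409e+00 2.0000e-04 1.4010e+00] t 18.9
```

```bash
python3 -m pendant '[{"dx":0,"dy":0,"dz":12,"ax":0,"ay":0,"az":0,"claw":20},{"dx":0,"dy":0,"dz":24,"ax":0,"ay":0,"az":0,"claw":20},{"dx":0,"dy":0,"dz":34,"ax":0,"ay":0,"az":0,"claw":20},{"dx":0,"dy":0,"dz":38,"ax":0,"ay":0,"az":0,"claw":20},{"dx":0,"dy":0,"dz":39.5,"ax":0,"ay":0,"az":0,"claw":20},{"dx":0,"dy":0,"dz":40.5,"ax":0,"ay":0,"az":0,"claw":20},{"dx":0,"dy":0,"dz":40.5,"ax":0,"ay":0,"az":0,"claw":20}]'; python3 - <<'E'
from h import *
o=observe();print(o["force"],o["position"])
E
```

```text
clock: 19.48
position: [0.4845, -0.2839, 0.0926]
tool_rot: [3.141, -0.0, 1.401]
force: [-2.7, 0.2, 6.8]
grip_width: 0.0285
[-2.65197488  0.22575572  6.84873648] [ 0.48452409 -0.28391512  0.09260591]
```

```bash
python3 -m pendant '[{"dx":0,"dy":0,"dz":0,"ax":0,"ay":0,"az":0,"claw":50},{"dx":0,"dy":0,"dz":0,"ax":0,"ay":0,"az":0,"claw":50},{"dx":0,"dy":0,"dz":0,"ax":0,"ay":0,"az":0,"claw":50},{"dx":0,"dy":0,"dz":-35,"ax":0,"ay":0,"az":0,"claw":50},{"dx":0,"dy":0,"dz":-75,"ax":0,"ay":0,"az":0,"claw":50},{"dx":0,"dy":0,"dz":-115,"ax":0,"ay":0,"az":0,"claw":50},{"dx":0,"dy":0,"dz":-155,"ax":0,"ay":0,"az":0,"claw":50},{"dx":0,"dy":0,"dz":-155,"ax":0,"ay":0,"az":0,"claw":50}]'; python3 - <<'E'
from h import *
f=eyes.grab_frame("wrist");cv2.imwrite("pics/w19.png",f["image"])
f=eyes.grab_frame("scene");crop(f,220,100,200,150,4,"s19.png")
tool([.4985,.259,.25],np.radians(80.3))
E
```

```text
clock: 20.15
position: [0.4865, -0.2854, 0.2542]
tool_rot: [3.132, 0.002, 1.4]
force: [0.3, 0.3, -0.4]
grip_width: 0.0503
shift [537.6 -78.3  -1.9] turn [ 0.2  0.  -0. ] pos [ 0.4849 -0.2841  0.2486] rpy [3.1384e+00 6.0000e-04 1.4010e+00] t 20.25
```

View pics/s19.png

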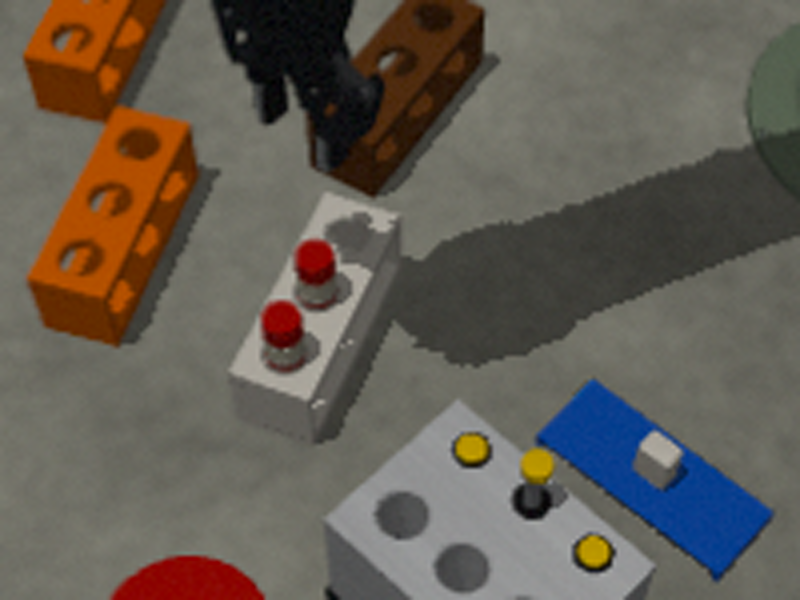

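Both reds are in the rack. On to the blue tube.

```bash
python3 -m pendant '[{"dx":537,"dy":-78,"dz":0,"ax":0,"ay":0,"az":0,"claw":50},{"dx":537,"dy":-78,"dz":0,"ax":0,"ay":0,"az":0,"claw":50},{"dx":537,"dy":-78,"dz":0,"ax":0,"ay":0,"az":0,"claw":50},{"dx":537,"dy":-78,"dz":0,"ax":0,"ay":0,"az":0,"claw":50},{"dx":537,"dy":-78,"dz":0,"ax":0,"ay":0,"az":0,"claw":50},{"dx":537,"dy":-78,"dz":0,"ax":0,"ay":0,"az":0,"claw":50},{"dx":537,"dy":-78,"dz":0,"ax":0,"ay":0,"az":0,"claw":50},{"dx":537,"dy":-78,"dz":0,"ax":0,"ay":0,"az":0,"claw":50},{"dx":537,"dy":-78,"dz":0,"ax":0,"ay":0,"az":0,"claw":50},{"dx":537,"dy":-78,"dz":0,"ax":0,"ay":0,"az":0,"claw":50}]'; python3 - <<'E'
from h import *
tool([.4985,.259,.25],np.radians(80.3))
E
```

```text
clock: 21.08
position: [0.494, 0.1347, 0.2461]
tool_rot: [-3.14, 0.001, 1.401]
force: [0.7, 0.3, 0.3]
grip_width: 0.0498
shift [123.3 -16.6  -4. ] turn [-0.1  0.  -0. ] pos [0.494  0.1347 0.2461] rpy [-3.1402e+00  7.0000e-04  1.4010e+00] t 21.0833
```

```bash
python3 -m pendant '[{"dx":123,"dy":-16.6,"dz":-3,"ax":0,"ay":0,"az":0,"claw":50},{"dx":123,"dy":-16.6,"dz":-3,"ax":0,"ay":0,"az":0,"claw":50},{"dx":123,"dy":-16.6,"dz":-3,"ax":0,"ay":0,"az":0,"claw":50},{"dx":123,"dy":-16.6,"dz":-3,"ax":0,"ay":0,"az":0,"claw":50},{"dx":123,"dy":-16.6,"dz":30,"ax":0,"ay":0,"az":0,"claw":50},{"dx":123,"dy":-16.6,"dz":60,"ax":0,"ay":0,"az":0,"claw":50},{"dx":123,"dy":-16.6,"dz":60,"ax":0,"ay":0,"az":0,"claw":50}]'; python3 - <<'E'
from h import *
f=eyes.grab_frame("wrist");f=eyes.grab_frame("wrist");cv2.imwrite("pics/w20.png",f["image"])
tool([.4985,.259,.09],np.radians(80.3))
E
```

```text
clock: 21.67
position: [0.4966, 0.2554, 0.1814]
tool_rot: [-3.135, 0.006, 1.402]
force: [-1.1, -1.4, -0.2]
grip_width: 0.0502
shift [ 2.8 -0.7 96.4] turn [-0.1  0.1 -0. ] pos [0.4989 0.2563 0.1864] rpy [-3.1396e+00  1.8000e-03  1.4008e+00] t 21.7667
```

View pics/w20.png

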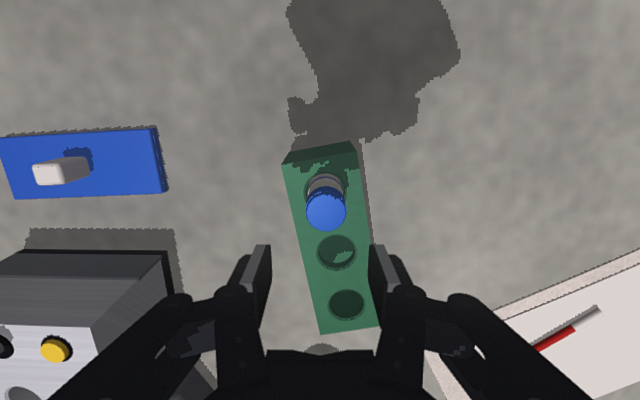

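```bash
python3 - <<'E'
from h import *
f=eyes.grab_frame("wrist");print(pix2w(f,[(326,211)],.12),pix2w(f,[(336.5,252),(345.5,303.5)],.07))
tool([.4985,.259,.09],np.radians(80.3))
E
```

```text
[[0.49823734 0.26126748 0.12      ]] [[0.55956435 0.26226309 0.07      ]
 [0.61888979 0.26246133 0.07      ]]
shift [ 2.1 -1.5 97.7] turn [-0.   0.  -0.1] pos [0.4996 0.2567 0.1877] rpy [-3.1414e+00  2.0000e-04  1.4006e+00] t 21.8167
```

```bash
python3 -m pendant '[{"dx":3.2,"dy":-1.4,"dz":10,"ax":0,"ay":0,"az":0,"claw":50},{"dx":3.2,"dy":-1.4,"dz":45,"ax":0,"ay":0,"az":0,"claw":50},{"dx":3.2,"dy":-1.4,"dz":80,"ax":0,"ay":0,"az":0,"claw":50},{"dx":3.2,"dy":-1.4,"dz":95,"ax":0,"ay":0,"az":0,"claw":50},{"dx":3.2,"dy":-1.4,"dz":95,"ax":0,"ay":0,"az":0,"claw":50},{"dx":3.2,"dy":-1.4,"dz":95,"ax":0,"ay":0,"az":0,"claw":20},{"dx":3.2,"dy":-1.4,"dz":95,"ax":0,"ay":0,"az":0,"claw":20},{"dx":3.2,"dy":-1.4,"dz":95,"ax":0,"ay":0,"az":0,"claw":20},{"dx":3.2,"dy":-1.4,"dz":95,"ax":0,"ay":0,"az":0,"claw":20},{"dx":3.2,"dy":-1.4,"dz":95,"ax":0,"ay":0,"az":0,"claw":20}]' 50; python3 - <<'E'
from h import *
f=eyes.grab_frame("wrist");cv2.imwrite("pics/w21.png",f["image"])
o=observe();print(o["force"],o["position"],o["grip_width"])
E
```

```text
clock: 22.65
position: [0.4995, 0.2606, 0.0936]
tool_rot: [3.139, -0.002, 1.401]
force: [-1.0, -1.2, 9.0]
grip_width: 0.0283
[-0.2575458  -0.77320257  8.42434219] [0.49949364 0.26063094 0.09363397] 0.02836024254699933
```

View pics/w21.png

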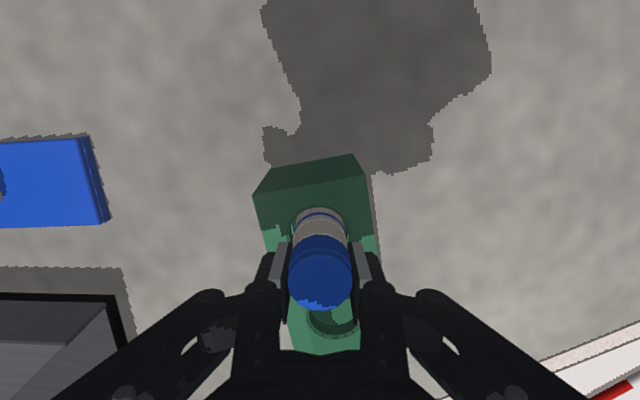

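```bash
python3 -m pendant '[{"dx":0,"dy":0,"dz":-20,"ax":0,"ay":0,"az":0,"claw":20},{"dx":0,"dy":0,"dz":-60,"ax":0,"ay":0,"az":0,"claw":20},{"dx":0,"dy":0,"dz":-100,"ax":0,"ay":0,"az":0,"claw":20},{"dx":0,"dy":0,"dz":-140,"ax":0,"ay":0,"az":0,"claw":20},{"dx":0,"dy":0,"dz":-180,"ax":0,"ay":0,"az":0,"claw":20},{"dx":0,"dy":0,"dz":-200,"ax":0,"ay":0,"az":0,"claw":20}]'; python3 -m pendant '[{"dx":-228,"dy":185,"dz":0,"ax":0,"ay":0,"az":0,"claw":20},{"dx":-228,"dy":185,"dz":0,"ax":0,"ay":0,"az":0,"claw":20},{"dx":-228,"dy":185,"dz":0,"ax":0,"ay":0,"az":0,"claw":20},{"dx":-228,"dy":185,"dz":0,"ax":0,"ay":0,"az":0,"claw":20},{"dx":-228,"dy":185,"dz":0,"ax":0,"ay":0,"az":0,"claw":20},{"dx":-228,"dy":185,"dz":0,"ax":0,"ay":0,"az":0,"claw":20},{"dx":-228,"dy":185,"dz":0,"ax":0,"ay":0,"az":0,"claw":20},{"dx":-228,"dy":185,"dz":0,"ax":0,"ay":0,"az":0,"claw":20},{"dx":-228,"dy":185,"dz":10,"ax":0,"ay":0,"az":0,"claw":20},{"dx":-228,"dy":185,"dz":20,"ax":0,"ay":0,"az":0,"claw":20}]'; python3 - <<'E'
from h import *
f=eyes.grab_frame("wrist");f=eyes.grab_frame("wrist");f=eyes.grab_frame("wrist")
p=observe()["position"]
w=np.array([.6438,.0042,.13])
s=np.array([.0093,.0542,0])
rs=[(p+[0,0,-.0835],.0125),(p+[0,0,-.0775],.015),(p+[0,0,.0265],.015),(w,.0175),(w-s,.0175),(w-2*s,.0175)]
overlay("scene",rs,300,200,80,75,10,"s22.png")
overlay("wrist",rs,160,90,200,150,4,"w22.png")
tool([0.6438,.0042,.1535],np.radians(80.3))
E
```

```text
clock: 23.2
position: [0.4995, 0.2605, 0.2979]
tool_rot: [3.137, -0.004, 1.401]
force: [1.0, 0.0, -2.1]
grip_width: 0.0287
clock: 24.03
position: [0.6424, 0.0043, 0.2721]
tool_rot: [3.14, -0.001, 1.4]
force: [-0.6, 1.3, -1.8]
grip_width: 0.0284
shift [ -0.7   1.8 118.8] turn [ 0. -0.  0.] pos [0.6422 0.0052 0.2723] rpy [ 3.1415e+00 -3.0000e-04  1.4023e+00] t 24.2833
```

View pics/s22.png

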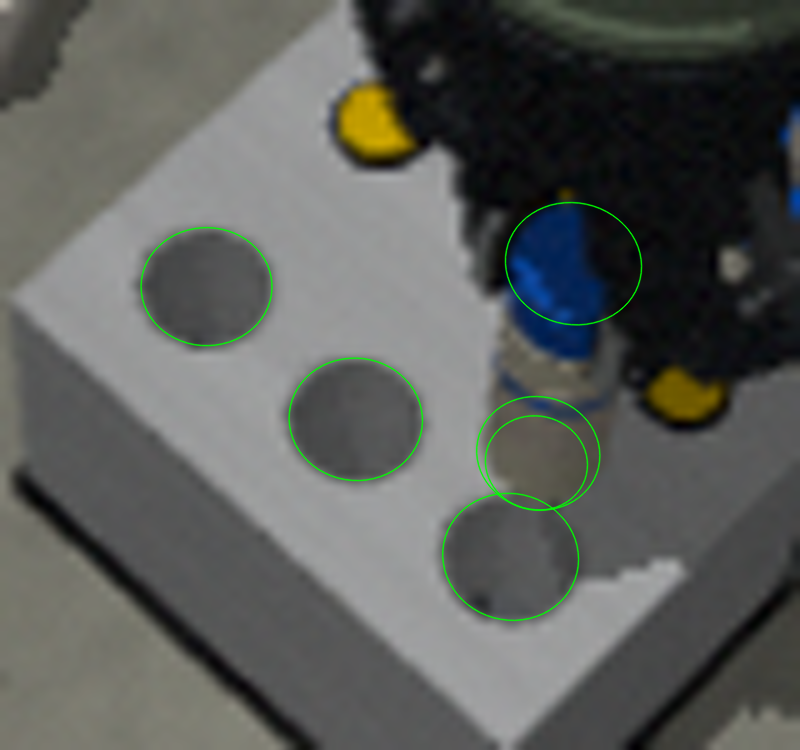

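View pics/w22.png

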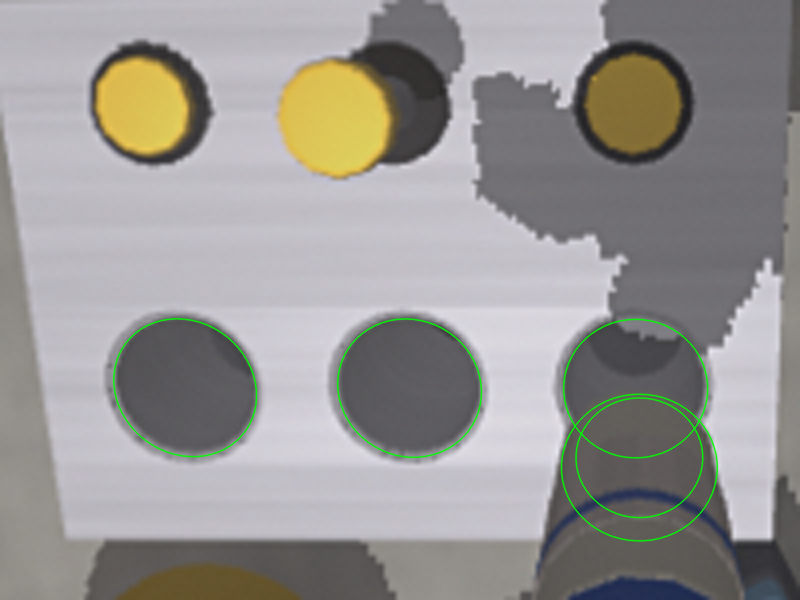

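```bash
python3 - <<'E'
from h import *
f=eyes.grab_frame("wrist");im=f["image"][150:260,270:370]
im=cv2.resize(cv2.convertScaleAbs(im,alpha=1.8,beta=-60),None,fx=6,fy=5.4,interpolation=cv2.INTER_CUBIC)
g=eyes.grab_frame("scene");jm=g["image"][210:275,330:370]
jm=cv2.resize(cv2.convertScaleAbs(jm,alpha=1.8,beta=-60),None,fx=9,fy=9,interpolation=cv2.INTER_CUBIC)
p=observe()["position"]
ring(g,p+[0,0,-.0835],.0125,330,210,9,jm,(0,255,0));ring(g,p+[0,0,-.0775],.015,330,210,9,jm,(0,255,0))
cv2.imwrite("pics/z1.png",im);cv2.imwrite("pics/z2.png",jm)
E
```

```text
(no output)
```

View pics/z1.png

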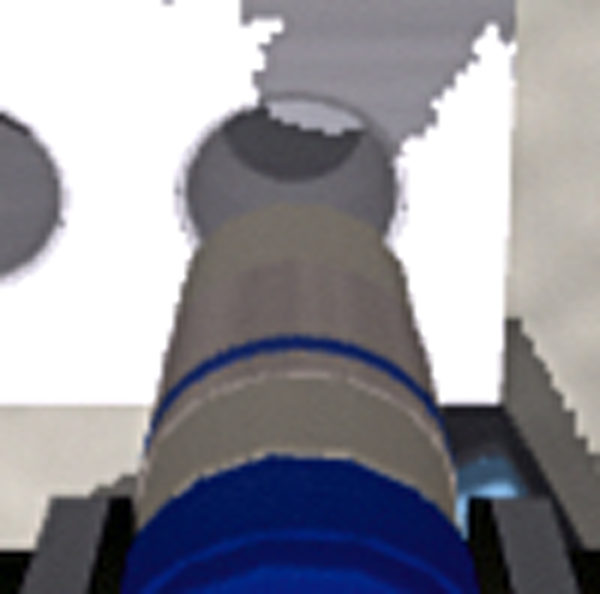

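View pics/z2.png

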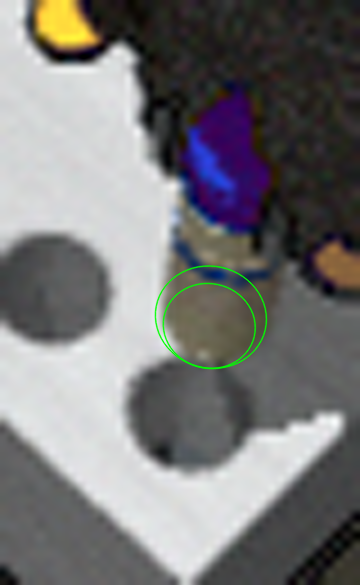

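```bash
python3 -m pendant '[{"dx":-0.7,"dy":1.6,"dz":20,"ax":0,"ay":0,"az":0,"claw":20},{"dx":-0.7,"dy":1.6,"dz":40,"ax":0,"ay":0,"az":0,"claw":20},{"dx":-0.7,"dy":1.6,"dz":50,"ax":0,"ay":0,"az":0,"claw":20},{"dx":-0.7,"dy":1.6,"dz":60,"ax":0,"ay":0,"az":0,"claw":20},{"dx":-0.7,"dy":1.6,"dz":70,"ax":0,"ay":0,"az":0,"claw":20},{"dx":-0.7,"dy":1.6,"dz":78,"ax":0,"ay":0,"az":0,"claw":20}]'; python3 - <<'E'
from h import *
o=observe();print(o["force"],o["moment"]);tool([.6438,.0042,.1535],np.radians(80.3))
E
```

```text
clock: 24.88
position: [0.6439, 0.0033, 0.1935]
tool_rot: [3.141, -0.0, 1.401]
force: [0.6, -0.3, -1.3]
grip_width: 0.0284
[ 0.58362805 -0.31735753 -1.32228269] [-0.00712751 -0.03128395 -0.05332678]
shift [ 0.9 -0.3 40. ] turn [ 0. -0. -0.] pos [0.6439 0.0033 0.1935] rpy [ 3.1413e+00 -1.0000e-04  1.4011e+00] t 24.8833
```

```bash
python3 -m pendant '[{"dx":0.5,"dy":0,"dz":12,"ax":0,"ay":0,"az":0,"claw":20},{"dx":0.5,"dy":0,"dz":24,"ax":0,"ay":0,"az":0,"claw":20},{"dx":0.5,"dy":0,"dz":34,"ax":0,"ay":0,"az":0,"claw":20},{"dx":0.5,"dy":0,"dz":38,"ax":0,"ay":0,"az":0,"claw":20},{"dx":0.5,"dy":0,"dz":40,"ax":0,"ay":0,"az":0,"claw":20},{"dx":0.5,"dy":0,"dz":41.5,"ax":0,"ay":0,"az":0,"claw":20},{"dx":0.5,"dy":0,"dz":41.5,"ax":0,"ay":0,"az":0,"claw":20}]'; python3 - <<'E'
from h import *
o=observe();print(o["force"],o["position"])
f=eyes.grab_frame("wrist");cv2.imwrite("pics/w23.png",f["image"])
f=eyes.grab_frame("scene");crop(f,280,180,160,120,5,"s23.png")
E
```

```text
clock: 25.47
position: [0.644, 0.0036, 0.1527]
tool_rot: [3.141, -0.0, 1.401]
force: [-0.5, 0.6, -1.2]
grip_width: 0.0285
[-0.46592062  0.59944105 -1.18127112] [0.64403199 0.00362819 0.15265055]
```

View pics/w23.png

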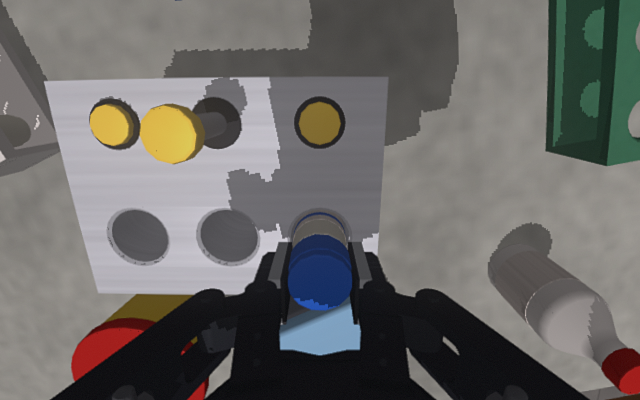

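View pics/s23.png

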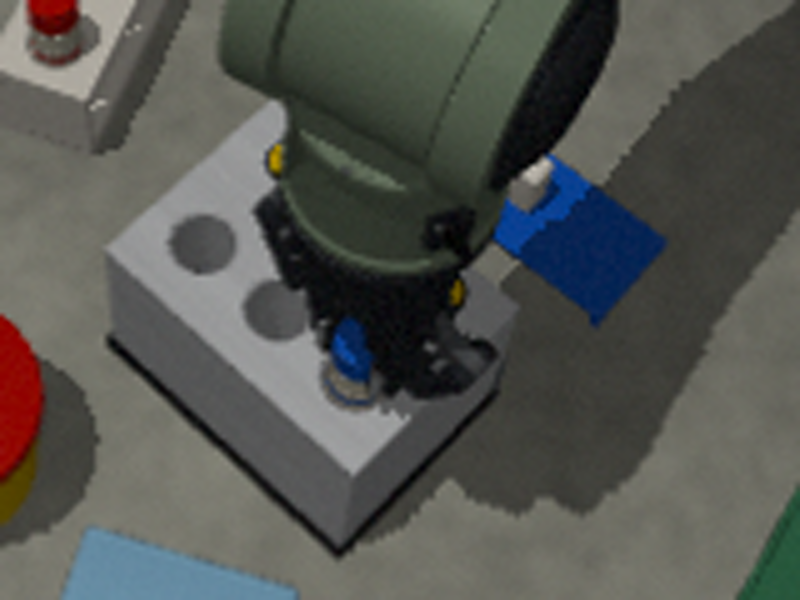

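```bash
python3 -m pendant '[{"dx":0,"dy":0,"dz":1,"ax":0,"ay":0,"az":0,"claw":20},{"dx":0,"dy":0,"dz":2,"ax":0,"ay":0,"az":0,"claw":20},{"dx":0,"dy":0,"dz":3,"ax":0,"ay":0,"az":0,"claw":20},{"dx":0,"dy":0,"dz":4,"ax":0,"ay":0,"az":0,"claw":20}]';python3 -m pendant '[{"dx":0,"dy":0,"dz":2,"ax":0,"ay":0,"az":0,"claw":20},{"dx":0,"dy":0,"dz":4,"ax":0,"ay":0,"az":0,"claw":20},{"dx":0,"dy":0,"dz":6,"ax":0,"ay":0,"az":0,"claw":20}]'
```

```text
clock: 25.9
position: [0.6441, 0.0037, 0.1487]
tool_rot: [3.141, -0.0, 1.401]
force: [0.6, -0.5, 3.0]
grip_width: 0.0281
clock: 26.15
position: [0.644, 0.0037, 0.1424]
tool_rot: [3.141, -0.0, 1.401]
force: [0.7, -0.1, 3.7]
grip_width: 0.0285
```

```bash
python3 -m pendant '[{"dx":0,"dy":0,"dz":0,"ax":0,"ay":0,"az":0,"claw":50},{"dx":0,"dy":0,"dz":0,"ax":0,"ay":0,"az":0,"claw":50},{"dx":0,"dy":0,"dz":0,"ax":0,"ay":0,"az":0,"claw":50},{"dx":0,"dy":0,"dz":-35,"ax":0,"ay":0,"az":0,"claw":50},{"dx":0,"dy":0,"dz":-65,"ax":0,"ay":0,"az":0,"claw":50},{"dx":0,"dy":0,"dz":-65,"ax":0,"ay":0,"az":0,"claw":0},{"dx":0,"dy":0,"dz":-65,"ax":0,"ay":0,"az":0,"claw":0},{"dx":0,"dy":0,"dz":-65,"ax":0,"ay":0,"az":0,"claw":0},{"dx":0,"dy":0,"dz":-65,"ax":0,"ay":0,"az":0,"claw":0}]'; python3 - <<'E'
from h import *
f=eyes.grab_frame("wrist");cv2.imwrite("pics/w24.png",f["image"])
tool([.6438,.0042,.130],np.radians(80.3))
E
```

```text
clock: 26.9
position: [0.6434, 0.0037, 0.2066]
tool_rot: [-3.14, 0.0, 1.401]
force: [-0.5, -0.3, -0.0]
grip_width: 0.0017
shift [ 0.6  0.5 76.5] turn [-0.1  0.  -0. ] pos [0.6434 0.0037 0.2065] rpy [-3.140e+00  4.000e-04  1.401e+00] t 26.95
```

View pics/w24.png

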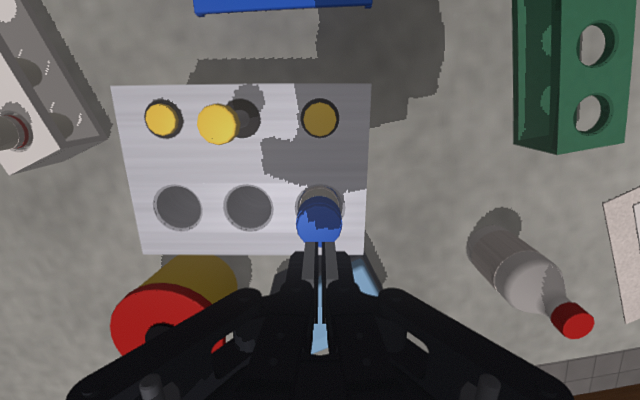

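```bash
python3 -m pendant '[{"dx":0.5,"dy":0.5,"dz":20,"ax":0,"ay":0,"az":0,"claw":0},{"dx":0.5,"dy":0.5,"dz":34,"ax":0,"ay":0,"az":0,"claw":0},{"dx":0.5,"dy":0.5,"dz":42,"ax":0,"ay":0,"az":0,"claw":0},{"dx":0.5,"dy":0.5,"dz":50,"ax":0,"ay":0,"az":0,"claw":0},{"dx":0.5,"dy":0.5,"dz":58,"ax":0,"ay":0,"az":0,"claw":0},{"dx":0.5,"dy":0.5,"dz":65,"ax":0,"ay":0,"az":0,"claw":0},{"dx":0.5,"dy":0.5,"dz":71,"ax":0,"ay":0,"az":0,"claw":0},{"dx":0.5,"dy":0.5,"dz":74,"ax":0,"ay":0,"az":0,"claw":0},{"dx":0.5,"dy":0.5,"dz":76,"ax":0,"ay":0,"az":0,"claw":0},{"dx":0.5,"dy":0.5,"dz":76,"ax":0,"ay":0,"az":0,"claw":0}]'; python3 - <<'E'
from h import *
f=eyes.grab_frame("wrist");cv2.imwrite("pics/w25.png",f["image"])
o=observe();print(o["force"],o["position"])
E
```

```text
clock: 27.78
position: [0.6443, 0.0041, 0.1312]
tool_rot: [-3.141, 0.0, 1.401]
force: [0.2, 0.4, -0.1]
grip_width: -0.0
[-1.155772   -0.98124528  0.42768813] [0.64440047 0.00405581 0.13142858]
```

View pics/w25.png

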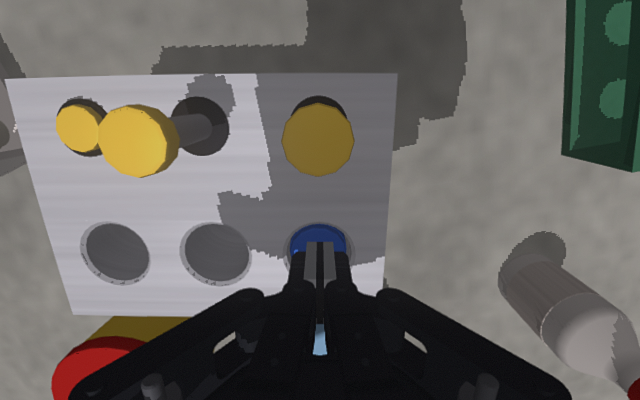

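```bash
python3 -m pendant '[{"dx":0,"dy":0,"dz":1,"ax":0,"ay":0,"az":0,"claw":0},{"dx":0,"dy":0,"dz":1.5,"ax":0,"ay":0,"az":0,"claw":0},{"dx":0,"dy":0,"dz":2,"ax":0,"ay":0,"az":0,"claw":0},{"dx":0,"dy":0,"dz":2,"ax":0,"ay":0,"az":0,"claw":0}]'
```

```text
clock: 28.17
position: [0.6449, 0.0041, 0.1301]
tool_rot: [3.14, -0.0, 1.401]
force: [-0.2, 0.6, 5.4]
grip_width: 0.0
```

```bash
python3 -m pendant '[{"dx":0,"dy":0,"dz":0.5,"ax":0,"ay":0,"az":0,"claw":0},{"dx":0,"dy":0,"dz":1,"ax":0,"ay":0,"az":0,"claw":0},{"dx":0,"dy":0,"dz":1.5,"ax":0,"ay":0,"az":0,"claw":0},{"dx":0,"dy":0,"dz":1.5,"ax":0,"ay":0,"az":0,"claw":0}]'
```

```text
clock: 28.5
position: [0.6459, 0.0041, 0.1299]
tool_rot: [3.138, -0.001, 1.401]
force: [-1.9, 1.5, 21.3]
grip_width: 0.0002
```

```bash
python3 -m pendant '[{"dx":0,"dy":0,"dz":-35,"ax":0,"ay":0,"az":0,"claw":0},{"dx":0,"dy":0,"dz":-75,"ax":0,"ay":0,"az":0,"claw":0},{"dx":0,"dy":0,"dz":-115,"ax":0,"ay":0,"az":0,"claw":0},{"dx":0,"dy":-40,"dz":-130,"ax":0,"ay":0,"az":0,"claw":60},{"dx":0,"dy":-80,"dz":-130,"ax":0,"ay":0,"az":0,"claw":60},{"dx":0,"dy":-120,"dz":-130,"ax":0,"ay":0,"az":0,"claw":60},{"dx":0,"dy":-160,"dz":-130,"ax":0,"ay":0,"az":0,"claw":60},{"dx":0,"dy":-200,"dz":-130,"ax":0,"ay":0,"az":0,"claw":60},{"dx":0,"dy":-200,"dz":-130,"ax":0,"ay":0,"az":0,"claw":60}]'; python3 - <<'E'
from h import *
f=eyes.grab_frame("scene");crop(f,230,130,200,150,4,"s26.png")
f=eyes.grab_frame("top");crop(f,220,130,160,120,5,"t26.png")
f=eyes.grab_frame("wrist");cv2.imwrite("pics/w26.png",f["image"])
tool([.44,0,.25],np.radians(82.9))
E
```

```text
clock: 29.25
position: [0.4411, 0.0384, 0.2579]
tool_rot: [-3.139, 0.0, 1.402]
force: [2.4, 0.0, 1.7]
grip_width: 0.0601
shift [-38.8  -1.3   8.6] turn [ 0.1 -0.  -2.6] pos [0.4478 0.038  0.2586] rpy [ 3.1401e+00 -6.0000e-04  1.4012e+00] t 29.4
```

View pics/s26.png

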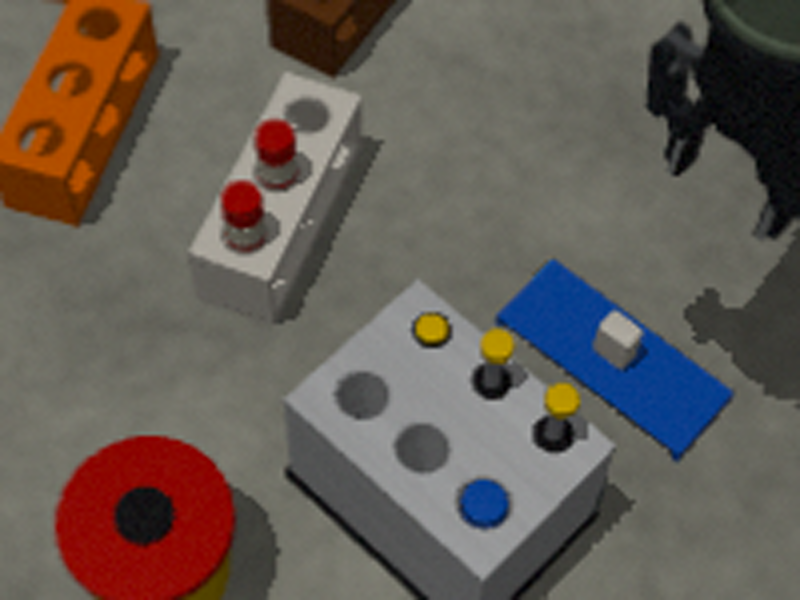

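View pics/w26.png

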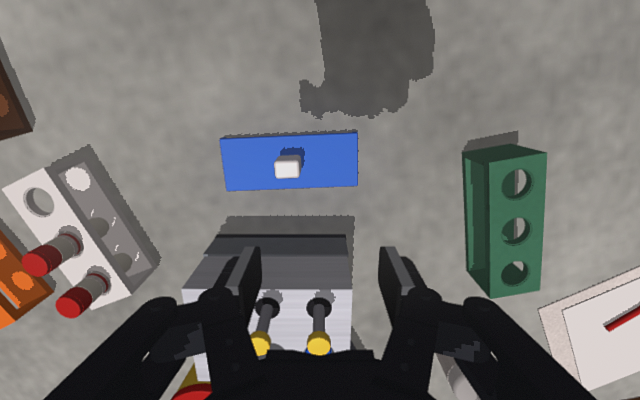

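View pics/t26.png

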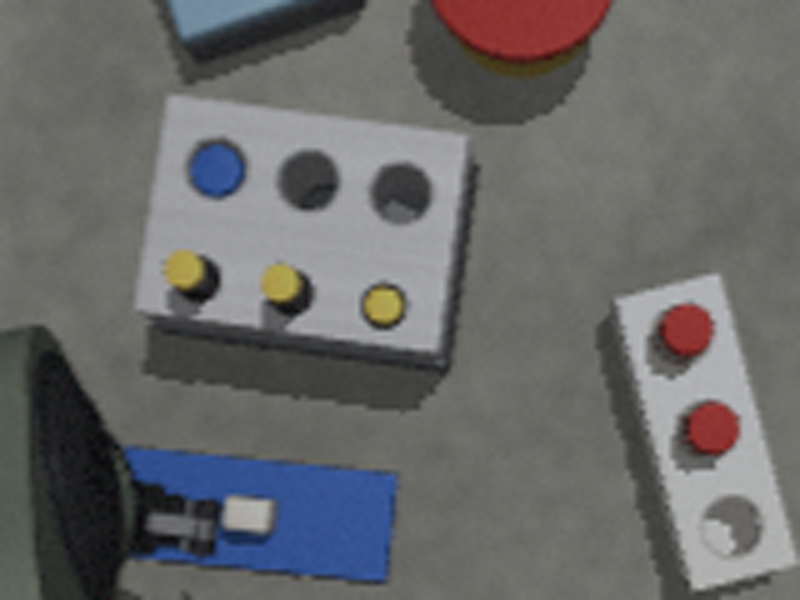

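```bash
python3 -m pendant '[{"dx":-38.8,"dy":-2,"dz":8,"ax":0,"ay":0,"az":-2.6,"claw":60},{"dx":-38.8,"dy":-2,"dz":48,"ax":0,"ay":0,"az":-2.6,"claw":60},{"dx":-38.8,"dy":-2,"dz":88,"ax":0,"ay":0,"az":-2.6,"claw":60},{"dx":-38.8,"dy":-2,"dz":128,"ax":0,"ay":0,"az":-2.6,"claw":60},{"dx":-38.8,"dy":-2,"dz":148,"ax":0,"ay":0,"az":-2.6,"claw":60},{"dx":-38.8,"dy":-2,"dz":148,"ax":0,"ay":0,"az":-2.6,"claw":60},{"dx":-38.8,"dy":-2,"dz":148,"ax":0,"ay":0,"az":-2.6,"claw":60}]'; python3 - <<'E'
from h import *
f=eyes.grab_frame("wrist");f=eyes.grab_frame("wrist");cv2.imwrite("pics/w27.png",f["image"])
tool([.44,0,.020],np.radians(82.9))
E
```

```text
clock: 29.98
position: [0.4392, -0.0004, 0.1096]
tool_rot: [-3.14, 0.001, 1.446]
force: [0.6, -0.2, -0.1]
grip_width: 0.06
shift [ 0.1 -0.2 91.2] turn [ 0.1 -0.  -0.1] pos [ 4.400e-01 -1.000e-04  1.112e-01] rpy [ 3.1399e+00 -3.0000e-04  1.4460e+00] t 30.0833
```

View pics/w27.png

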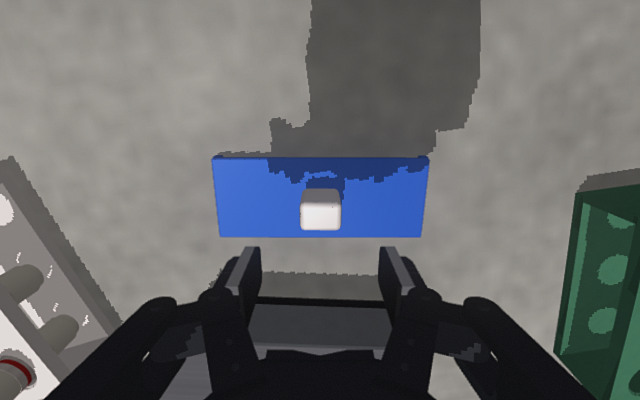

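```bash
python3 - <<'E'
from h import *
f=eyes.grab_frame("wrist")
c=pix2w(f,[(213.5,157.5),(429,157.5),(421,237),(220.5,237)],.014);print(c,c.mean(0),observe()["position"])
print(pix2w(f,[(320,216.5)],.054))
E
python3 -m pendant '[{"dx":0,"dy":0,"dz":40,"ax":0,"ay":0,"az":0,"claw":60},{"dx":0,"dy":0,"dz":75,"ax":0,"ay":0,"az":0,"claw":60},{"dx":0,"dy":0,"dz":89,"ax":0,"ay":0,"az":0,"claw":60},{"dx":0,"dy":0,"dz":89,"ax":0,"ay":0,"az":0,"claw":60},{"dx":0,"dy":0,"dz":89,"ax":0,"ay":0,"az":0,"claw":20},{"dx":0,"dy":0,"dz":89,"ax":0,"ay":0,"az":0,"claw":20},{"dx":0,"dy":0,"dz":89,"ax":0,"ay":0,"az":0,"claw":20},{"dx":0,"dy":0,"dz":89,"ax":0,"ay":0,"az":0,"claw":20},{"dx":0,"dy":0,"dz":89,"ax":0,"ay":0,"az":0,"claw":20}]' 60
python3 -m pendant '[{"dx":0,"dy":0,"dz":-30,"ax":0,"ay":0,"az":0,"claw":20},{"dx":0,"dy":0,"dz":-70,"ax":0,"ay":0,"az":0,"claw":20},{"dx":0,"dy":0,"dz":-110,"ax":0,"ay":0,"az":0,"claw":20},{"dx":0,"dy":0,"dz":-150,"ax":0,"ay":0,"az":0,"claw":20},{"dx":0,"dy":0,"dz":-190,"ax":0,"ay":0,"az":0,"claw":20},{"dx":0,"dy":0,"dz":-230,"ax":0,"ay":0,"az":0,"claw":20},{"dx":0,"dy":0,"dz":-250,"ax":0,"ay":0,"az":0,"claw":20},{"dx":0,"dy":0,"dz":-250,"ax":0,"ay":0,"az":0,"claw":20}]'; python3 - <<'E'
from h import *
tool([.6345,-.05,.25],np.radians(80.4));tool([.6345,-.05,.25],np.radians(80.4))
E
```

```text
[[ 0.39473276 -0.07947212  0.014     ]
 [ 0.4160117   0.09116121  0.014     ]
 [ 0.48532597  0.08335572  0.014     ]
 [ 0.46372477 -0.08954522  0.014     ]] [0.4399488 0.0013749 0.014    ] [ 4.40027742e-01 -2.84889440e-05  1.11411247e-01]
[[0.43951039 0.00049473 0.054     ]]
clock: 30.88
position: [0.44, 0.0001, 0.0229]
tool_rot: [3.139, -0.001, 1.446]
force: [-0.7, 0.2, 10.5]
grip_width: 0.0293
clock: 31.55
position: [0.4404, 0.0001, 0.2766]
tool_rot: [3.133, -0.003, 1.446]
force: [1.2, -0.4, -2.0]
grip_width: 0.0289
shift [-25.6 198.6  28.3] turn [ 0.5 -0.2  2.5] pos [4.404e-01 1.000e-04 2.766e-01] rpy [ 3.1328e+00 -2.9000e-03  1.4461e+00] t 31.55
shift [-25.6 198.6  28.3] turn [ 0.5 -0.2  2.5] pos [4.404e-01 1.000e-04 2.766e-01] rpy [ 3.1328e+00 -2.9000e-03  1.4461e+00] t 31.55
```

```bash
python3 -m pendant '[{"dx":-25.6,"dy":199,"dz":0,"ax":0,"ay":0,"az":2.5,"claw":20},{"dx":-25.6,"dy":199,"dz":0,"ax":0,"ay":0,"az":2.5,"claw":20},{"dx":-25.6,"dy":199,"dz":0,"ax":0,"ay":0,"az":2.5,"claw":20},{"dx":-25.6,"dy":199,"dz":0,"ax":0,"ay":0,"az":2.5,"claw":20},{"dx":-25.6,"dy":199,"dz":0,"ax":0,"ay":0,"az":2.5,"claw":20},{"dx":-25.6,"dy":199,"dz":20,"ax":0,"ay":0,"az":2.5,"claw":20},{"dx":-25.6,"dy":199,"dz":50,"ax":0,"ay":0,"az":2.5,"claw":20},{"dx":-25.6,"dy":199,"dz":80,"ax":0,"ay":0,"az":2.5,"claw":20},{"dx":-25.6,"dy":199,"dz":95,"ax":0,"ay":0,"az":2.5,"claw":20},{"dx":-25.6,"dy":199,"dz":95,"ax":0,"ay":0,"az":2.5,"claw":20}]'; python3 - <<'E'
from h import *
f=eyes.grab_frame("wrist");f=eyes.grab_frame("scene");crop(f,290,190,120,100,6,"s28.png")
f=eyes.grab_frame("wrist");cv2.imwrite("pics/w28.png",f["image"])
f=eyes.grab_frame("wrist");tool([.6345,-.05,.1529],np.radians(80.4))
E
```

```text
clock: 32.38
position: [0.631, -0.0499, 0.1729]
tool_rot: [-3.137, 0.001, 1.403]
force: [-0.3, -0.5, -1.9]
grip_width: 0.0291
shift [ 0.3  0.7 24.9] turn [ 0.1 -0.  -0. ] pos [ 0.6337 -0.0502  0.1778] rpy [ 3.1393e+00 -4.0000e-04  1.4026e+00] t 32.5833
```

View pics/s28.png

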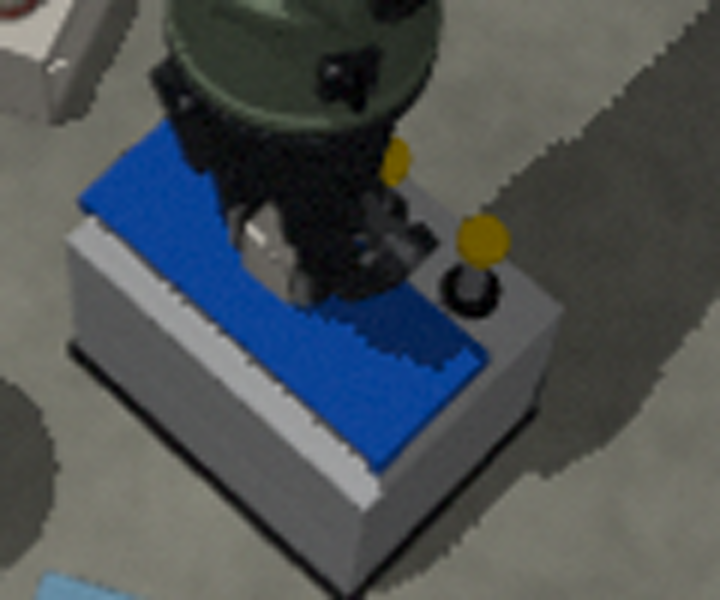

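View pics/w28.png

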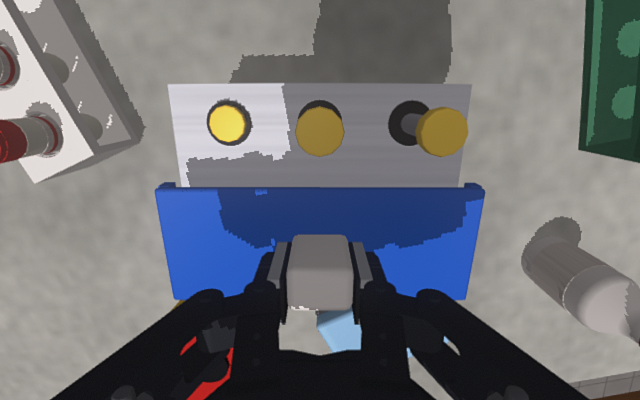

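```bash
python3 -m pendant '[{"dx":0.2,"dy":0.7,"dz":8,"ax":0,"ay":0,"az":0,"claw":20},{"dx":0.2,"dy":0.7,"dz":16,"ax":0,"ay":0,"az":0,"claw":20},{"dx":0.2,"dy":0.7,"dz":20,"ax":0,"ay":0,"az":0,"claw":20},{"dx":0.2,"dy":0.7,"dz":23,"ax":0,"ay":0,"az":0,"claw":20},{"dx":0.2,"dy":0.7,"dz":24.5,"ax":0,"ay":0,"az":0,"claw":20},{"dx":0.2,"dy":0.7,"dz":25,"ax":0,"ay":0,"az":0,"claw":20},{"dx":0.2,"dy":0.7,"dz":25,"ax":0,"ay":0,"az":0,"claw":20}]'; python3 - <<'E'
from h import *
f=eyes.grab_frame("wrist");cv2.imwrite("pics/w29.png",f["image"])
f=eyes.grab_frame("scene");crop(f,290,190,120,100,6,"s29.png");o=observe();print(o["force"],o["position"])
E
```

```text
clock: 33.17
position: [0.6335, -0.05, 0.1529]
tool_rot: [-3.142, -0.001, 1.402]
force: [-17.0, 1.9, 32.6]
grip_width: 0.0292
[-17.1583025    1.66103078  31.86311626] [ 0.63349355 -0.05001673  0.15289913]
```

View pics/w29.png

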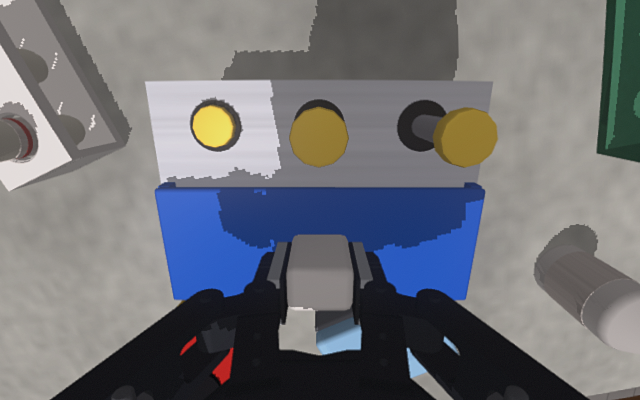

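View pics/s29.png

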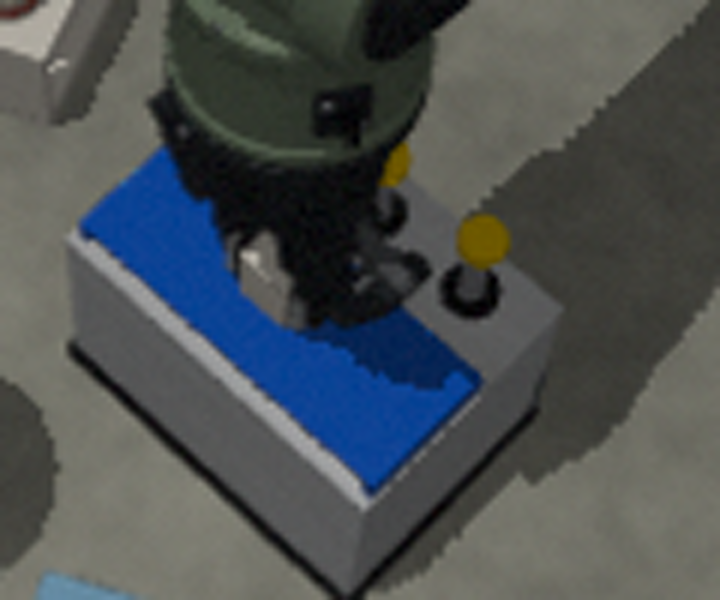

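```bash
python3 -m pendant '[{"dx":0,"dy":0,"dz":-0.7,"ax":0,"ay":0,"az":0,"claw":20},{"dx":0,"dy":0,"dz":-0.7,"ax":0,"ay":0,"az":0,"claw":60},{"dx":0,"dy":0,"dz":-0.7,"ax":0,"ay":0,"az":0,"claw":60},{"dx":0,"dy":0,"dz":-0.7,"ax":0,"ay":0,"az":0,"claw":60},{"dx":0,"dy":0,"dz":-35,"ax":0,"ay":0,"az":0,"claw":60},{"dx":0,"dy":0,"dz":-75,"ax":0,"ay":0,"az":0,"claw":60},{"dx":0,"dy":-20,"dz":-115,"ax":0,"ay":0,"az":0,"claw":60},{"dx":0,"dy":-35,"dz":-155,"ax":0,"ay":0,"az":0,"claw":60},{"dx":0,"dy":-35,"dz":-170,"ax":0,"ay":0,"az":0,"claw":60},{"dx":0,"dy":-35,"dz":-170,"ax":0,"ay":0,"az":0,"claw":60}]'; python3 - <<'E'
from h import *
f=eyes.grab_frame("wrist");f=eyes.grab_frame("wrist");f=eyes.grab_frame("wrist");crop(f,230,80,190,150,4,"w30.png")
print(observe()["position"])
f=eyes.grab_frame("scene");crop(f,290,190,120,100,6,"s30.png")
E
```

```text
clock: 34.1
position: [0.6003, -0.0443, 0.326]
tool_rot: [3.135, -0.002, 1.403]
force: [0.8, -0.2, -1.3]
grip_width: 0.0602
[ 0.59920078 -0.04411456  0.3204831 ]
```

View pics/w30.png

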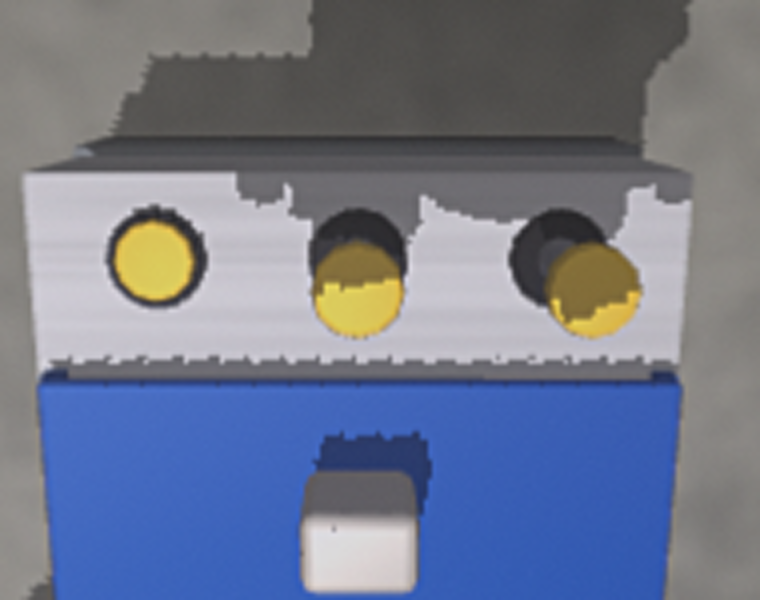

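View pics/s30.png

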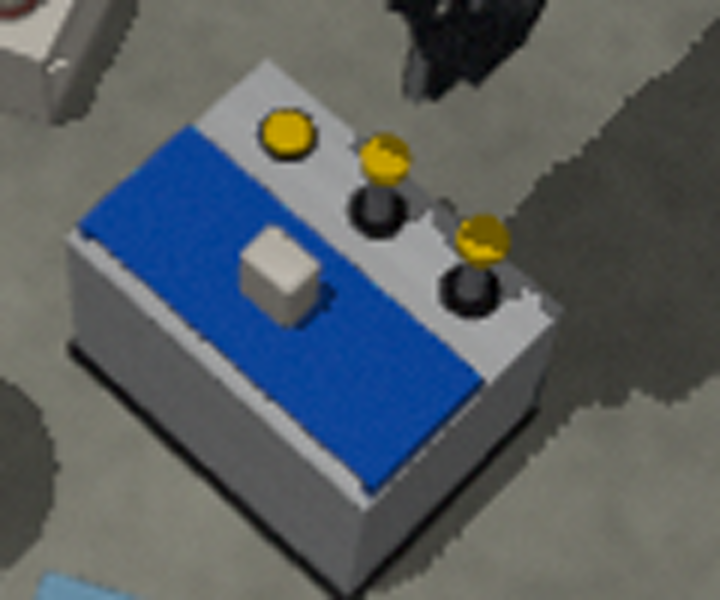

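```bash
python3 - <<'E'
from h import *
y=np.radians(-9.6);u=np.array([np.cos(y),np.sin(y),0]);v=np.array([-np.sin(y),np.cos(y),0]);c=np.array([.6345,-.05,0])
P=np.array([c+a*.035*u+b*.088*v+[0,0,.144] for a,b in((1,1),(1,-1),(-1,-1),(-1,1))])
B=np.array([c+(-.025+a*.065)*u+b*.09*v+[0,0,.13] for a,b in((1,1),(1,-1),(-1,-1),(-1,1))])
for n,(u0,v0,w,h,s) in dict(scene=(290,190,120,100,6),top=(230,140,100,80,7)).items():
    f=eyes.grab_frame(n);im=cv2.resize(f["image"][v0:v0+h,u0:u0+w],None,fx=s,fy=s,interpolation=cv2.INTER_CUBIC)
    for Q,col in((P,(0,255,0)),(B,(0,0,255))):
        q=(w2pix(f,Q)-[u0-.5,v0-.5])*s-.5
        cv2.polylines(im,[np.round(q).astype(np.int32)],True,col,1,cv2.LINE_AA)
    cv2.imwrite(f"pics/fin_{n}.png",im)
E
```

```text
(no output)
```

View pics/fin_scene.png

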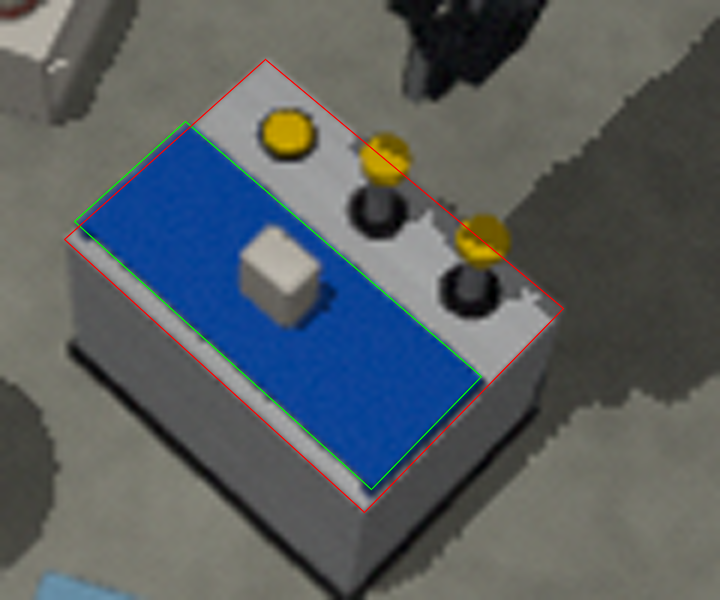

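View pics/fin_top.png

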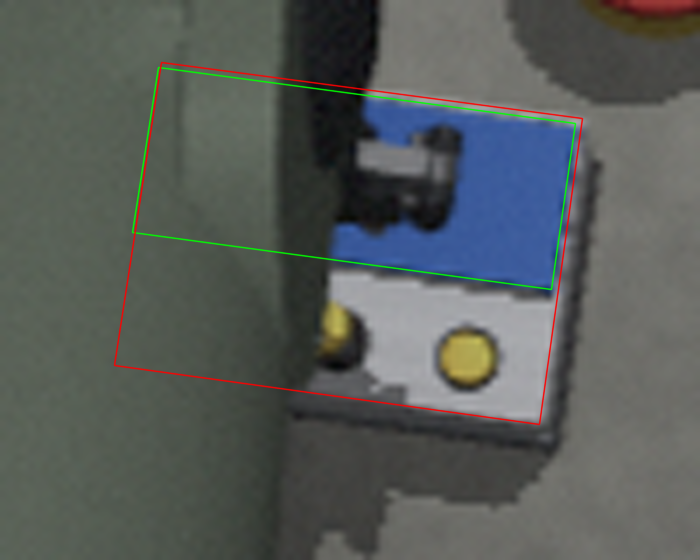

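```bash
python3 - <<'E'
from h import *
from workcell import job_done
cv2.imwrite("pics/last.png",eyes.grab_frame("scene")["image"])
print(observe()["clock"],job_done())
E
```

```text
the job is handed in; nothing more can be done
34.45 None
```

View pics/last.png

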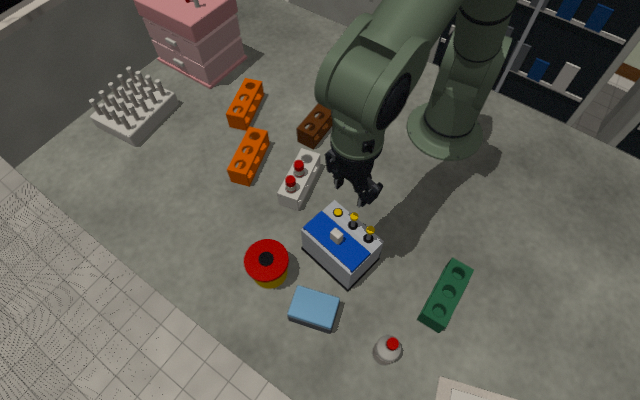

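The changeover is finished and handed in at about 34.5 s of the 210 s limit. There were two finished red tubes and one fresh blue tube.

- **Cover off:** I lifted it and laid it upright on the bench in front of the block. It was not knocked while it lay there.
- **Red tubes:** I pressed each one's key to raise it, then lowered both into the white rack, with the tube touching the hole floor before I let go.
- **Blue tube:** It went into the well nearest the green rack and was pressed down until it stopped, with the fingertips at 129.9 mm and 21 N. The pictures showed its cap flush and its key fully up.
- **Cover back:** In the scene picture it lies within about 1 mm of its ideal outline over the wells and parallel to the block. The arm hid part of the block in the top view, so that check was only partial.

When I set the cover down, the wrist read about 33 N vertical and 17 N sideways; I backed off before releasing and it did not shift. The key of the emptied well farthest from the green rack was left down. The bottle, tub and tip box were not touched, and no check failed.

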